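Hang the tank sampler on the spring-balanced arm

ROBOT

A 7-joint arm with a two-finger parallel gripper is mounted at the origin on a cart in front of the work surface, level with it; the furniture and walls round the work are solid. World frame = base frame: x ahead of the robot, y to its left, z up, the work surface at z = 0. Lengths are in m, angles in rad, forces in N, time in s.
With the tool pointing down it reaches from about 0.425 to 0.925 m from the base axis. Payload 6.8 kg.
Tool frame: the origin (TCP) lies midway between the tips of the shut fingers; the grasp point (between the pads) lies 19 mm behind it; z points along the fingers, y is the direction in which the jaws open and shut (so a half turn about z gives the same grasp; the last joint's range is limited). The gripper opens to 85 mm and grips with 20 to 120 N. Pads are 22 mm wide; open, the fingers measure 114 mm over their backs; the gripper's body (76 mm by 85 mm) begins 54 mm behind the grasp point. The pads swing forward as they close: fully open they stand 13 mm farther back than shut.
Start: joints at [1.114, 0.477, 0.022, 1.555, -0.011, 1.109, -0.083], TCP at [0.231, -0.634, 0.231] pointing down, gripper open.
Joint ranges: [-2.96, 2.96], [-0.34, 2.1], [-1.41, 1.46], [0.24, 2.44], [-1.37, 4.51], [0.17, 1.92], [-2.96, 2.96]. Speed limits (rad/s): [2.39, 2.39, 3.14, 3.14, 3.14, 3.14, 3.14].

INTERFACE

Orientations are given as a rotation vector (axis times angle).
In Python, from bench import r, imaging gives the robot as it stands.
- The arm moves only by the tool jog_arm, never from a script. Its argument "rows" is a list of rows, each an object with "delta_rot": the turn, a rotation vector about the tool's x, y, z in degrees, a list of three; "xyz": the shift along the tool's x, y, z in cm, a list of three; "fingers": the closure, from 0 (fully open) to 1 (shut). A call has exactly 5 rows; each row is the pose to reach, as a shift and turn from the pose measured when the call began, along the tool's axes at that moment; what a row does not reach only later rows make up. A row lasts 1/12 s, in which the tool goes at most 41.7 mm and 7.16 degrees, less where a joint would pass 70% of its speed; a pose out of reach is approached as far as the arm can. A call with a gripper value outside its range is refused whole. The fingers move at their own pace and stop on an object; "grip_force" is the grip in N (left out, the last holds). Time passes only in rows, so rows that repeat a pose let the fingers close, or fill a call up. It gives the time, the measured TCP pose, the force and the opening at its end, in the units of the state.
- r.get_obs(): the state, without advancing time (a new reading comes with each control period).
- imaging.grab_frame(name): name is "side" or "top"; returns the picture (480x640x3 uint8, blue, green, red); there is no depth.
- imaging.camera_info(name): a dict with "camera_matrix" (3x3 intrinsics, pixels), "xyz" and "attitude" of the camera in the world. Camera axes: x right, y down, z forward; pixel columns grow to the right and rows downward; lengths in m; the calibration is good to about 2 mm. A picture is of the moment at which its call begins. camera_info takes no time and is no camera call.
- r.hand_in(): hands the job in, once; it reports no verdict.
Trained networks look in the newest picture that a camera, given by its name, has taken for a name from the list of things; names that differ only in an ending like _2 or _b are one class to them, and where a whole thing is asked for, a point or a joint stands for the part that bears it (a point fixed in the world has none). Each returns a list of dicts, best first, with "conf" (0 to 1); they miss things now and then, are a little off and sometimes report something else, mostly with a low value. They report only what shows in the picture. A call takes as long as a camera call.
- imaging.find_in(camera, query): "position" ([column, row] in pixels, amid what is visible of it).
- imaging.cut_out(camera, query): "region" (480x640 bool, what is visible of it) and "position" ([column, row] in pixels, amid what is visible of it).
- imaging.tip_of(camera, query): "position" ([column, row] in pixels: a listed point, or the origin of a listed thing).
The state is a dict: "clock": time; "joints": joint angles; "qvel": joint speeds; "tau": joint torques, N m; "tcp_pos": TCP position; "orientation": TCP orientation; "contact_force": force on the tool from outside, world axes, zero at the start; "moment": the same for the moment, N m; "grip_width": finger opening in m.
Only numpy, scipy, OpenCV 4.12 (cv2) and the standard library are available. Lean on these libraries where they do the work, as an engineer would, in place of code of your own. Each camera call takes 0.05 s, during which the arm holds its last target.

TASK

Pick up the steel tank sampler by its handle and hang it in the fork at the end of the spring-balanced arm: stem between the prongs, collar resting on them. Lower it gently and keep hold while the arm sinks, letting go only when the arm has settled and carries the whole weight, so that the arm neither drops nor springs back; the sampler must be left hanging still and upright in the fork. Leave the other things on the bench as they are.

Things in the scene. Friction and masses are not known exactly. Their poses are not given: they have to be found in the camera images.
- sampler_grip (a point): Centre of the handle of the tank sampler (loose, standing upright, 0.3 to 0.55 kg, 177 mm tall, round). From its foot up: steel can, diameter 52 mm, to 52 mm; cone to 64; bare stem, diameter 10, to 104; collar, diameter 42, rounded below, to 125; black handle, diameter 24, from 131 to 177 mm. This point is on the axis, 155 mm above the foot. z is up the axis.
- sampler_collar (a point): Point on the sampler's axis, 109 mm above its foot and 46 mm below the handle's centre, in the collar's rounded underside: it comes about level with the prong tops, at the fork centre, when the sampler hangs in the fork.
- fork_seat (a point): Fork centre at the arm's end, midway between the prongs, level with their tops, about 225 mm above the bench when empty. Prongs: round steel bars, diameter 8 mm, 18 mm clear gap, 24 mm to either side of this point along the arm; a bar closes the inner end, the outer end is open. -x points along the arm away from the column to the open end (level when empty, tips down as the arm sinks).
- fork_tip (a point): Middle of the fork's open end, level with the tops of the turned-up prong tips, about 27 mm out from and 17 mm above the fork centre when empty. The stem enters the fork here, from outside, along the arm, with the collar held above this height; then it is lowered between tips and cross bar.
- balancer_arm (a joint): How far the arm has sunk, rad: 0 empty at its upper stop, at most 0.65; its hinge is 220 mm from the fork, 165 mm above the bench. Soft, lightly damped spring: about 0.7 N on the fork starts it down, each further newton sinks the fork about 19 mm; the sampler alone sinks it 0.2 to 0.4 rad (45 to 85 mm), by its unknown weight. Let go too soon it drops; pressed too far it springs back.
- balancer: The fixed column of the arm on a dark foot plate 120 x 90 mm bolted to the bench; origin under the middle of the plate, 165 mm below the hinge; the arm reaches out along its -x axis.
- amber_bottle_mid (a point): Brown bottle with black cap, diameter 48 mm, 100 mm tall, standing loose; its middle. Leave it alone.
- filter_mid (a point): Small white filter disc, diameter 48 mm, 46 mm tall, loose; its middle. Leave it alone.
- torch_mid (a point): Black torch, 112 mm long, 37 mm thick, lying loose; its middle. Leave it alone.

How it is judged:
By the outcome, as a careful person would: the job done as asked, in the order asked, and still so for the second after the job is handed in, with the robot touching nothing.
It also fails if it takes over 58 s, if anything falls off the work surface, if the arm or the gripper's body presses on something with over 40 N, if the wrist force passes 120 N, or if a joint passes its speed limit or range.

## Working session

There is one attempt and no reset: what is moved stays moved. The work goes in short steps, Python scripts to look and compute and a tool call to move; the robot and the scene stay as the last step left them, time stands still between calls to the robot, and variables do not carry over. Pictures are saved under pics/ and viewed, and the job is handed in when it is done.

Besides the shell and the picture viewer there is one more tool, called after "Call:" by a JSON object that holds its "op" and its "data", one argument or row to a line. jog_arm: Moves the arm, as the interface text tells. Its arguments: {"type":"object","properties":{"rows":{"type":"array","items":{"type":"object","properties":{"delta_rot":{"type":"array","items":{"type":"number"}},"xyz":{"type":"array","items":{"type":"number"}},"fingers":{"type":"number"}}}},"grip_force":{"type":"number"}},"required":["rows"]}

```bash
ls; mkdir -p pics
python3 - <<'E'
from bench import r, imaging
import cv2
print(r.get_obs())
for c in ("side","top"):
    print(c, imaging.camera_info(c))
    im=imaging.grab_frame(c); cv2.imwrite(f"pics/{c}0.png",im)
    for q in ("sampler_grip","sampler_collar","fork_seat","fork_tip","balancer","amber_bottle_mid","filter_mid","torch_mid"):
        print(c,q,[(d["position"],round(d["conf"],2)) for d in imaging.tip_of(c,q)[:3]])
E
```

```text
pics
{'clock': 0.0, 'joints': array([ 1.11391305,  0.47781278,  0.02238308,  1.55644621, -0.01151721,
        1.1093387 , -0.08312711]), 'qvel': array([-0.00039493, -0.00041215, -0.00040259, -0.00064547,  0.00127835,
        0.00043295, -0.00156699]), 'tau': array([ 1.47706771e-03, -5.96447289e+01,  1.60873018e+00, -2.81191063e+01,
        1.25535109e-02,  9.49322392e-03,  9.22406429e-06]), 'tcp_pos': array([ 0.23044288, -0.63380434,  0.23032029]), 'orientation': array([-3.09216617e+00, -5.44699553e-01,  7.33470647e-04]), 'contact_force': array([-0.26787996, -0.44691406,  0.49758624]), 'moment': array([ 0.07093979,  0.01322971, -0.01796873]), 'grip_width': 0.08528635712698278}
side {'camera_matrix': array([[486.63559331,   0.        , 313.58120169],
       [  0.        , 486.63559331, 233.9118448 ],
       [  0.        ,   0.        ,   1.        ]]), 'xyz': array([0.10800159, 0.43810509, 1.01916212]), 'attitude': array([-1.08563472,  2.57138515, -0.83021823])}
side sampler_grip [([346.9, 182.0], 0.57)]
side sampler_collar [([345.7, 193.0], 0.59)]
side fork_seat [([295.6, 247.4], 0.8
[... 220 characters left out ...]
a_matrix': array([[553.76947917,   0.        , 311.38332835],
       [  0.        , 553.76947917, 242.6247676 ],
       [  0.        ,   0.        ,   1.        ]]), 'xyz': array([-0.13712624,  0.11385461,  1.09152412]), 'attitude': array([-1.71459854,  2.0389379 , -0.65181161])}
top sampler_grip [([383.2, 208.4], 0.6)]
top sampler_collar [([380.5, 219.9], 0.87)]
top fork_seat [([271.4, 238.0], 0.8)]
top fork_tip [([282.5, 231.8], 0.63), ([379.7, 217.2], 0.16)]
top balancer [([190.0, 276.0], 0.87), ([382.4, 205.0], 0.27)]
top amber_bottle_mid [([380.7, 275.9], 0.72), ([271.2, 237.4], 0.66)]
top filter_mid [([432.2, 266.3], 0.66), ([380.2, 218.2], 0.43)]
top torch_mid [([434.7, 234.5], 0.65)]
```

```bash
cat > h.py <<'E'
import numpy as np, cv2
from scipy.spatial.transform import Rotation as R
from scipy.optimize import least_squares
from bench import r, imaging
def ray(c,px):
    i=imaging.camera_info(c); K=i["camera_matrix"]; d=np.linalg.inv(K)@[px[0],px[1],1]
    return i["xyz"], R.from_rotvec(i["attitude"]).as_matrix()@d
def proj(c,p):
    i=imaging.camera_info(c); q=R.from_rotvec(i["attitude"]).as_matrix().T@(np.asarray(p)-i["xyz"])
    q=i["camera_matrix"]@q; return q[:2]/q[2]
def tri(ps,pt):
    f=lambda x: np.r_[proj("side",x)-ps,proj("top",x)-pt]
    s=least_squares(f,[.6,-.3,.1]); return s.x, s.fun
def onz(c,px,z):
    o,d=ray(c,px); return o+d*(z-o[2])/d[2]
def tool(pos,o):  # world vec to tool
    return R.from_rotvec(o["orientation"]).as_matrix().T@pos
E
python3 - <<'E'
from h import *
np.set_printoptions(precision=4,suppress=True)
for n,a,b in [("grip",(346.9,182),(383.2,208.4)),("collar",(345.7,193),(380.5,219.9)),("seat",(295.6,247.4),(271.4,238)),("tip",(308.2,238.7),(282.5,231.8)),("bal",(215.2,333.8),(190,276)),("bottle",(376.5,239.8),(380.7,275.9)),("filter",(398.1,209.7),(432.2,266.3)),("torch",(385.9,186.2),(434.7,234.5))]:
    print(n,*tri(a,b))
print(onz("side",(215.2,333.8),0),onz("top",(190,276),0))
print(R.from_rotvec(r.get_obs()["orientation"]).as_matrix())
E
```

```text
grip [ 0.6068 -0.1746  0.1338] [ 0.2255  1.0797  0.2514 -0.9834]
collar [ 0.6048 -0.1718  0.096 ] [ 0.2614  1.2602  0.3034 -1.1441]
seat [0.5103 0.0831 0.2165] [ 0.4325  2.1468  0.6329 -2.0736]
tip [0.4964 0.0626 0.2457] [ 0.1349  0.666   0.1911 -0.6408]
bal [0.5699 0.2757 0.0245] [-0.1835 -0.953  -0.3484  0.9487]
bottle [ 0.4733 -0.1419  0.065 ] [-0.0423 -0.2108 -0.0583  0.1875]
filter [ 0.5107 -0.2797  0.0179] [ 0.3647  1.7898  0.4492 -1.5502]
torch [ 0.5757 -0.2999  0.0463] [ 0.1167  0.5627  0.1309 -0.4922]
[0.5792 0.2728 0.    ] [0.5887 0.2785 0.    ]
[[ 0.9398  0.3417  0.    ]
 [ 0.3417 -0.9398 -0.    ]
 [ 0.      0.     -1.    ]]
```

View pics/side0.png

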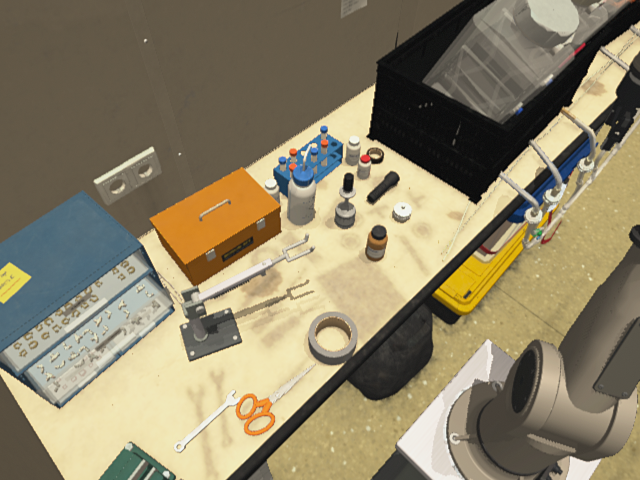

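View pics/top0.png

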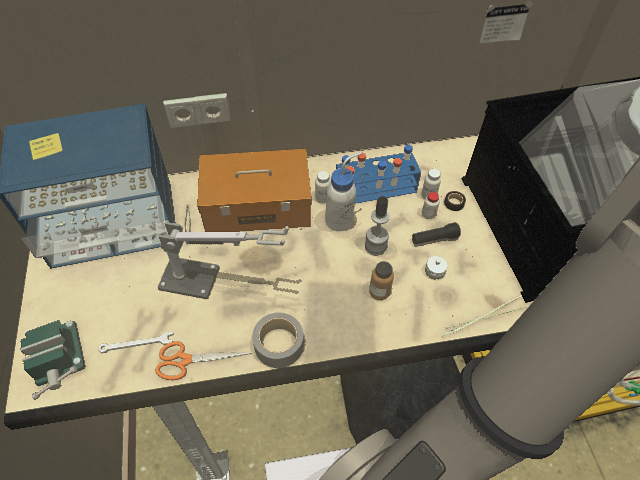

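Run:
```python
from h import *
def crop(n,f,x,y,w,h,s):
    im=cv2.imread(f)[y:y+h,x:x+w]; cv2.imwrite(n,cv2.resize(im,None,fx=s,fy=s,interpolation=cv2.INTER_CUBIC))
crop("pics/a.png","pics/side0.png",170,165,200,150,4)
crop("pics/b.png","pics/top0.png",150,190,160,120,5)
crop("pics/c.png","pics/top0.png",310,160,160,120,5)
crop("pics/d.png","pics/side0.png",270,150,160,120,5)
```

```text
(no output)
```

View pics/a.png

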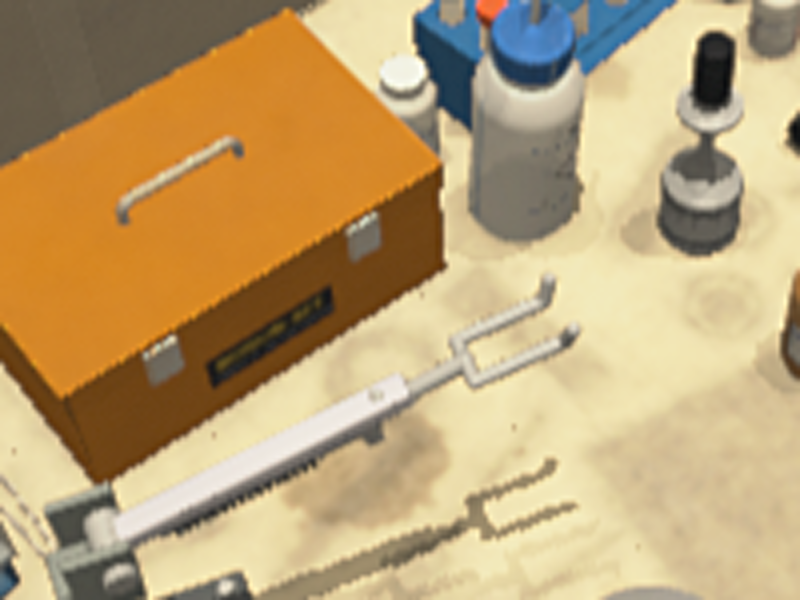

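View pics/b.png

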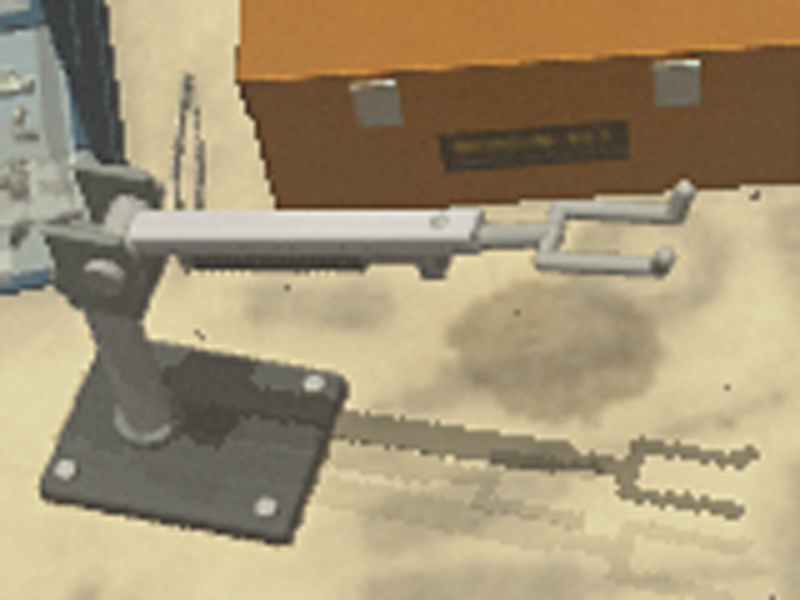

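View pics/c.png

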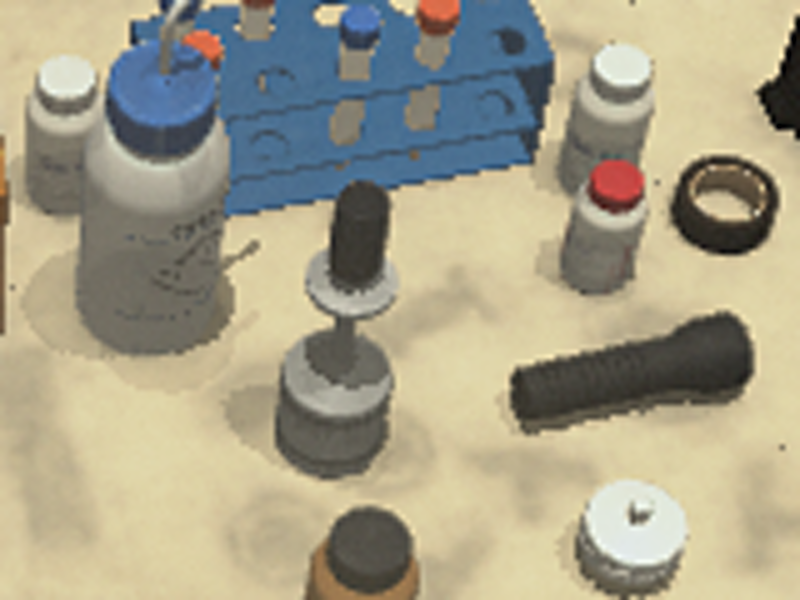

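View pics/d.png

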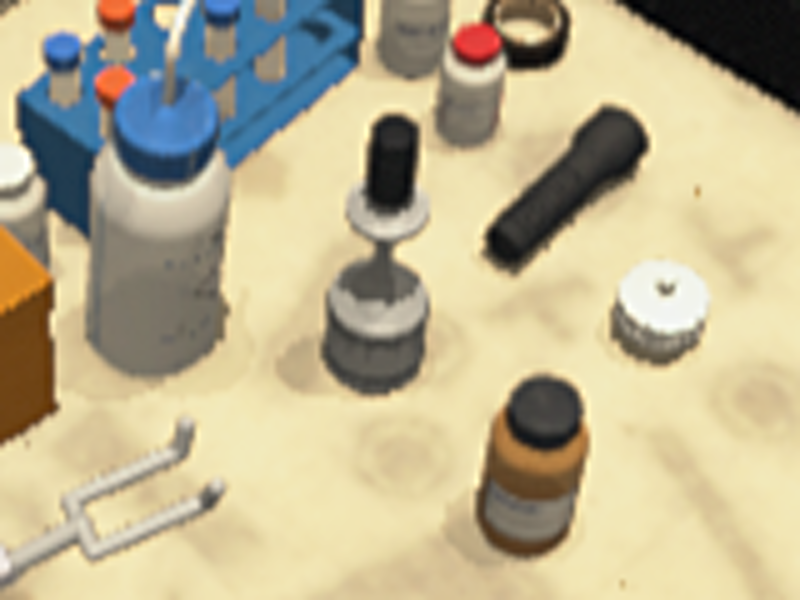

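Run:
```python
from h import *
np.set_printoptions(precision=4,suppress=True)
# sampler handle
for a,b in [((348.4,182.6),(382,206.6)),((346.9,182),(383.2,208.4))]:
    print("handle",tri(a,b), onz("side",a,.154),onz("top",b,.154))
# fork
S={"tL":(307,236.3),"tR":(313.2,248.2),"cL":(284.2,251.2),"cR":(288.8,260)}
T={"tL":(286.8,228),"tR":(282.8,241.6),"cL":(261.4,232.4),"cR":(258.2,242.4)}
for k in S: print(k,*tri(S[k],T[k]))
def pts(p):
    x,y,z,ya=p; u=np.array([np.cos(ya),np.sin(ya),0]); n=np.array([u[1],-u[0],0]); s=np.array([x,y,z])
    # u points outward. side-image upper prong = further from robot (+x)
    if n[0]<0:n=-n
    return {"tL":s+.027*u+.013*n+[0,0,.015],"tR":s+.027*u-.013*n+[0,0,.015],"cL":s-.024*u+.013*n-[0,0,.004],"cR":s-.024*u-.013*n-[0,0,.004]}
def f(p,cams="st"):
    P=pts(p);o=[]
    for k in P:
        if "s" in cams:o+=list(proj("side",P[k])-S[k])
        if "t" in cams:o+=list(proj("top",P[k])-T[k])
    return np.array(o)
for c in ("st","s","t"):
    s=least_squares(f,[.51,.083,.225,np.arctan2(-.2,-.07)],args=(c,)); print(c,s.x,np.degrees(s.x[3]),"\n",s.fun)
    
# can foot centre
```

```text
handle (array([ 0.5971, -0.1671,  0.1496]), array([-0.0209, -0.1   , -0.0233,  0.0912])) [ 0.5943 -0.1639  0.154 ] [ 0.5939 -0.1659  0.154 ]
handle (array([ 0.6068, -0.1746,  0.1338]), array([ 0.2255,  1.0797,  0.2514, -0.9834])) [ 0.5981 -0.1627  0.154 ] [ 0.5885 -0.1673  0.154 ]
tL [0.51   0.0534 0.2345] [-0.0865 -0.4263 -0.1208  0.4095]
tR [0.4801 0.0652 0.2347] [ 0.0174  0.0864  0.0254 -0.0827]
cL [0.5238 0.1024 0.2154] [ 0.0444  0.2201  0.0653 -0.2142]
cR [0.5007 0.1111 0.2169] [ 0.1372  0.6852  0.2091 -0.666 ]
st [ 0.5041  0.0845  0.2199 -1.9298] -110.57098637935059 
 [ 0.5918  0.7516 -0.5097  1.6645 -0.2948 -1.1212  0.5957 -1.2339 -0.256
 -0.228   0.0216 -0.7499  0.0969  1.1678  0.0408 -0.2306]
s [ 0.5089  0.0803  0.211  -1.9426] -111.3016663901382 
 [ 0.5942  0.8429 -0.5069 -1.0866 -0.1111 -0.5402  0.0304  0.7891]
t [ 0.4922  0.0851  0.2356 -1.9207] -110.04961808537092 
 [-0.328   1.5811  0.849  -1.0988 -0.3081 -0.6068 -0.2325  0.1292]
```

Run:
```python
from h import *
np.set_printoptions(precision=4,suppress=True)
print("bottle base", onz("top",(310+152/5,160+312/5),0.0), onz("side",(270+155/5,150+335/5),0.))
print("bottle cap top", tri((270+165/5,150+103/5),(310+162/5,160+72/5)))
print("tube top", tri((270+188/5,150+0/5),(310+190/5,160-5/5)))
# sampler can: foot centre approx
print("can mid z=.026", onz("top",(310+333/5,160+428/5),.026), onz("side",(270+374/5,150+345/5),.026))
o=r.get_obs()
g=np.array([.594,-.165,.30]); print(tool(g-o["tcp_pos"],o)*100, o["clock"])
```

```text
bottle base [ 0.6825 -0.0976  0.    ] [ 0.685  -0.0927  0.    ]
bottle cap top (array([ 0.6755, -0.0934,  0.1841]), array([ 0.0536,  0.2532,  0.0567, -0.2395]))
tube top (array([ 0.6678, -0.1022,  0.2441]), array([ 0.4635,  2.1659,  0.456 , -2.057 ]))
can mid z=.026 [ 0.5805 -0.1627  0.026 ] [ 0.5875 -0.1556  0.026 ]
[ 50.1818 -31.6972  -6.8677] 0.9
```

```bash
cat >> h.py <<'E'
PROF=[(0,.026),(.052,.026),(.064,.005),(.104,.005),(.104,.015),(.109,.021),(.125,.021),(.131,.005),(.131,.012),(.177,.012)]
SEG=[[(0,.026),(.052,.026)],[(.052,.026),(.064,.005)],[(.064,.005),(.104,.005)],[(.104,.013),(.110,.021),(.125,.021)],[(.125,.005),(.131,.005)],[(.131,.012),(.177,.012)]]
def sil(c,foot,ax=(0,0,1),up=4,segs=SEG):
    m=np.zeros((480*up,640*up),np.uint8); a=np.linspace(0,2*np.pi,32)
    ax=np.array(ax)/np.linalg.norm(ax); e1=np.cross(ax,[1,0,0]);e1/=np.linalg.norm(e1);e2=np.cross(ax,e1)
    for s in segs:
        P=[proj(c,np.asarray(foot)+h*ax+rr*(np.cos(t)*e1+np.sin(t)*e2)) for h,rr in s for t in a]
        P=(np.array(P)*up+up/2).astype(np.int32)
        cv2.fillConvexPoly(m,cv2.convexHull(P),255)
    return cv2.resize(m,(640,480),interpolation=cv2.INTER_AREA)/255.
E
python3 - <<'E'
from h import *
from scipy.optimize import minimize
np.set_printoptions(precision=4,suppress=True)
M={}
for c in ("side","top"):
    imaging.grab_frame(c)
    L=imaging.cut_out(c,"sampler_grip"); print(c,[(d["conf"],d["position"],d["region"].sum()) for d in L])
    M[c]=L[0]["region"].astype(float)
    cv2.imwrite(f"pics/m_{c}.png",cv2.resize(M[c][140:280,300:420]*255,None,fx=4,fy=4))
np.savez("m.npz",**M)
for cs in (["side","top"],["side"],["top"]):
    f=lambda p: sum(np.abs(sil(c,[p[0],p[1],0])-M[c]).sum() for c in cs)
    s=minimize(f,[.592,-.164],method="Nelder-Mead",options=dict(initial_simplex=[[.592,-.164],[.6,-.164],[.592,-.156]],xatol=2e-4,maxiter=60)); print(cs,s.x,s.fun,[M[c].sum() for c in cs])
E
```

```text
side [(0.71, [347.6, 204.1], np.int64(852)), (0.61, [243.6, 277.8], np.int64(1120))]
top [(0.56, [378.3, 231.1], np.int64(931))][ WARN:0@4.136] global loadsave.cpp:1063 imwrite_ Unsupported depth image for selected encoder is fallbacked to CV_8U.
Traceback (most recent call last):
  File "h.py", line 24, in sil
    P=[proj(c,np.asarray(foot)+h*ax+rr*(np.cos(t)*e1+np.sin(t)*e2)) for h,rr in s for t in a]
       ~~~~^^^^^^^^^^^^^^^^^^^^^^^^^^^^^^^^^^^^^^^^^^^^^^^^^^^^^^^^
  File "h.py", line 9, in proj
    i=imaging.camera_info(c); q=R.from_rotvec(i["attitude"]).as_matrix().T@(np.asarray(p)-i["xyz"])
ValueError: time passes only in moves, steps and waits
```

```bash
sed -i 's/^def ray/_C={c:imaging.camera_info(c) for c in ("side","top")}\ndef ray/; s/imaging.camera_info(c); [Kq]/_C[c]; &/' h.py; sed -i 's/_C\[c\]; imaging.camera_info(c);/_C[c];/' h.py; head -14 h.py
cat > fit.py <<'E'
from h import *
from scipy.optimize import minimize
np.set_printoptions(precision=4,suppress=True)
M=np.load("m.npz")
for cs in (["side","top"],["side"],["top"]):
    f=lambda p: sum(np.abs(sil(c,[p[0],p[1],0])-M[c]).sum() for c in cs)
    s=minimize(f,[.592,-.164],method="Nelder-Mead",options=dict(initial_simplex=[[.592,-.164],[.6,-.164],[.592,-.156]],xatol=2e-4,maxiter=60)); print(cs,s.x,s.fun,[M[c].sum() for c in cs])
E
python3 fit.py
```

```text
import numpy as np, cv2
from scipy.spatial.transform import Rotation as R
from scipy.optimize import least_squares
from bench import r, imaging
_C={c:imaging.camera_info(c) for c in ("side","top")}
def ray(c,px):
    i=_C[c]; K=i["camera_matrix"]; d=np.linalg.inv(K)@[px[0],px[1],1]
    return i["xyz"], R.from_rotvec(i["attitude"]).as_matrix()@d
def proj(c,p):
    i=_C[c]; q=R.from_rotvec(i["attitude"]).as_matrix().T@(np.asarray(p)-i["xyz"])
    q=i["camera_matrix"]@q; return q[:2]/q[2]
def tri(ps,pt):
    f=lambda x: np.r_[proj("side",x)-ps,proj("top",x)-pt]
    s=least_squares(f,[.6,-.3,.1]); return s.x, s.fun
['side', 'top'] [ 0.5979 -0.1666] 179.65098039215687 [np.float64(852.0), np.float64(931.0)]
['side'] [ 0.5984 -0.1672] 69.79607843137255 [np.float64(852.0)]
['top'] [ 0.5976 -0.166 ] 107.1764705882353 [np.float64(931.0)]
```

View pics/m_side.png

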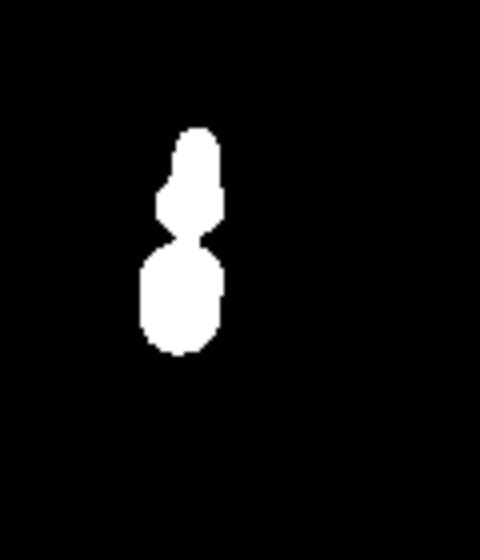

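Run:
```python
from h import *
np.set_printoptions(precision=4,suppress=True)
print("crate base near corner", onz("top",(527,298),0), onz("side",(440,205),0),onz("side",(372,133),0))
print("crate top corner left", tri((378,62),(487,103)))
for z in (.15,.2,.25): print("crate top near", onz("side",(490,115),z))
o=r.get_obs(); print(o["clock"])
for p in ([.45,-.32,.33],[.597,-.166,.30]):
    print(tool(np.array(p)-o["tcp_pos"],o)*100)
```

```text
crate base near corner [ 0.3981 -0.4695  0.    ] [ 0.4542 -0.3905  0.    ] [ 0.7682 -0.4682  0.    ]
crate top corner left (array([ 0.7571, -0.4365,  0.2667]), array([ 0.1221,  0.5456,  0.0775, -0.4866]))
crate top near [ 0.4985 -0.6149  0.15  ]
crate top near [ 0.476  -0.5543  0.2   ]
crate top near [ 0.4535 -0.4937  0.25  ]
1.1
[ 31.3535 -22.0507  -9.8702]
[ 50.4315 -31.4998  -6.8708]
```

Call:
{"op": "jog_arm", "data": {
  "rows": [
    {"xyz":[1.5,-1.5,-3.5],"delta_rot":[0,0,-6],"fingers":0},
    {"xyz":[3.5,-3.5,-7],"delta_rot":[0,0,-12],"fingers":0},
    {"xyz":[5.5,-5.5,-10],"delta_rot":[0,0,-18],"fingers":0},
    {"xyz":[8,-8,-12],"delta_rot":[0,0,-24],"fingers":0},
    {"xyz":[10,-10.5,-13],"delta_rot":[0,0,-30],"fingers":0}
  ],
  "grip_force": 40
}}

```text
clock: 1.52
tcp_pos: [0.2905, -0.5011, 0.3649]
orientation: [2.839, 1.333, 0.002]
contact_force: [2.1, 0.3, 0.6]
grip_width: 0.0851
```

```bash
cat > st.py <<'E'
from h import *
import sys
np.set_printoptions(precision=4,suppress=True)
o=r.get_obs(); print("t",o["clock"],"tcp",o["tcp_pos"],"F",o["contact_force"],"w",o["grip_width"])
Rm=R.from_rotvec(o["orientation"]).as_matrix(); print("y-yaw",np.degrees(np.arctan2(Rm[1,1],Rm[0,1])),"zax",Rm[:,2])
print("j",o["joints"])
for a in sys.argv[1:]:
    p=np.array([float(v) for v in a.split(",")]); print(p,"->cm",tool(p-o["tcp_pos"],o)*100, "rotz", np.degrees(np.arctan2(Rm[1,1],Rm[0,1]))+20.6)
E
python3 st.py .36,-.36,.36 .45,-.25,.34 .597,-.166,.3
```

```text
t 1.5167 tcp [ 0.2905 -0.5011  0.3649] F [2.1282 0.3406 0.5982] w 0.0850671453630219
y-yaw -39.71470419244528 zax [ 0.0033 -0.0043 -1.    ]
j [ 1.0378  0.225  -0.1219  1.6096  0.0281  1.3033  0.2185]
[ 0.36 -0.36  0.36] ->cm [15.2908 -3.6707  0.4547] rotz -19.11470419244528
[ 0.45 -0.25  0.34] ->cm [29.5055 -3.7867  2.4373] rotz -19.11470419244528
[ 0.597 -0.166  0.3  ] ->cm [45.3646  2.1325  6.45  ] rotz -19.11470419244528
```

Call:
{"op": "jog_arm", "data": {
  "rows": [
    {"xyz":[4,-1,0],"delta_rot":[0,0,-5],"fingers":0},
    {"xyz":[8,-2,0.2],"delta_rot":[0,0,-10],"fingers":0},
    {"xyz":[12,-3,0.4],"delta_rot":[0,0,-15],"fingers":0},
    {"xyz":[16,-3.6,0.5],"delta_rot":[0,0,-19],"fingers":0},
    {"xyz":[20,-3.7,1],"delta_rot":[0,0,-19],"fingers":0}
  ]
}}

```text
clock: 1.93
tcp_pos: [0.3901, -0.3217, 0.3556]
orientation: [2.575, 1.786, 0.0]
contact_force: [1.2, -1.5, -0.4]
grip_width: 0.0853
```

```bash
python3 st.py  .597,-.166,.3
```

```text
t 1.9333 tcp [ 0.3901 -0.3217  0.3556] F [ 1.192  -1.5389 -0.3685] w 0.08526827654248129
y-yaw -20.525462558325103 zax [ 0.0045 -0.0061 -1.    ]
j [ 0.8438  0.109  -0.3041  1.7722  0.0373  1.2585  0.1718]
[ 0.597 -0.166  0.3  ] ->cm [21.861  13.878   5.5615] rotz 0.07453744167489873
```

Call:
{"op": "jog_arm", "data": {
  "rows": [
    {"xyz":[3.2,2,0.5],"fingers":0},
    {"xyz":[6.4,4.1,1.2],"fingers":0},
    {"xyz":[9.6,6.1,2],"fingers":0},
    {"xyz":[12.8,8.1,3],"fingers":0},
    {"xyz":[16,10.2,4],"fingers":0}
  ]
}}

```text
$.rows[0]: bad value
```

```bash
python3 st.py  .597,-.166,.25
```

```text
t 1.9333 tcp [ 0.3901 -0.3217  0.3556] F [ 1.192  -1.5389 -0.3685] w 0.08526827654248129
y-yaw -20.525462558325103 zax [ 0.0045 -0.0061 -1.    ]
j [ 0.8438  0.109  -0.3041  1.7722  0.0373  1.2585  0.1718]
[ 0.597 -0.166  0.25 ] ->cm [21.8816 13.846  10.5614] rotz 0.07453744167489873
```

Call:
{"op": "jog_arm", "data": {
  "rows": [
    {"xyz":[3.2,2,0.5],"delta_rot":[0,0,0],"fingers":0},
    {"xyz":[6.4,4.1,1.2],"delta_rot":[0,0,0],"fingers":0},
    {"xyz":[9.6,6.1,2],"delta_rot":[0,0,0],"fingers":0},
    {"xyz":[12.8,8.1,3],"delta_rot":[0,0,0],"fingers":0},
    {"xyz":[16,10.2,4],"delta_rot":[0,0,0],"fingers":0}
  ]
}}

```text
clock: 2.35
tcp_pos: [0.5431, -0.2067, 0.3156]
orientation: [2.575, 1.785, 0.001]
contact_force: [0.7, -1.4, -0.4]
grip_width: 0.0855
```

```bash
python3 st.py  .597,-.166,.25
```

```text
t 2.35 tcp [ 0.5431 -0.2067  0.3156] F [ 0.7235 -1.4311 -0.4384] w 0.08550069141314294
y-yaw -20.550573124565755 zax [ 0.0054 -0.0067 -1.    ]
j [ 0.5892  0.2809 -0.4165  1.6639  0.1258  1.2158 -0.2145]
[ 0.597 -0.166  0.25 ] ->cm [5.7315 3.5655 6.5666] rotz 0.0494268754342464
```

```bash
cat >> st.py <<'E'
w=np.cross(Rm[:,2],[0,0,-1]); print("levelling rot deg (tool)",np.degrees(Rm.T@w))
E
python3 st.py | tail -1
```

```text
levelling rot deg (tool) [ 0.4224  0.2489 -0.    ]
```

Call:
{"op": "jog_arm", "data": {
  "rows": [
    {"xyz":[3,1.8,1],"delta_rot":[0.5,0,0],"fingers":0},
    {"xyz":[5.7,3.6,2.5],"delta_rot":[0.5,0,0],"fingers":0},
    {"xyz":[5.7,3.6,4.5],"delta_rot":[0.5,0,0],"fingers":0},
    {"xyz":[5.7,3.6,5.5],"delta_rot":[0.5,0,0],"fingers":0},
    {"xyz":[5.7,3.6,5.5],"delta_rot":[0.5,0,0],"fingers":0}
  ]
}}

```text
clock: 2.77
tcp_pos: [0.5953, -0.1667, 0.2577]
orientation: [-2.58, -1.788, 0.013]
contact_force: [-1.2, -0.7, 0.4]
grip_width: 0.0855
```

```bash
python3 st.py  .597,-.166,.136
python3 - <<'E'
from h import *
for c in ("side","top"):
    im=imaging.grab_frame(c); cv2.imwrite(f"pics/{c}1.png",cv2.resize(im[110:260,290:490],None,fx=4,fy=4,interpolation=cv2.INTER_CUBIC))
E
```

```text
t 2.7667 tcp [ 0.5953 -0.1667  0.2577] F [-1.1741 -0.7166  0.3592] w 0.08554164590806118
y-yaw -20.560661998613313 zax [-0.0082 -0.003  -1.    ]
j [ 0.4894  0.3987 -0.4247  1.6394  0.1803  1.1498 -0.34  ]
[ 0.597 -0.166  0.136] ->cm [ 0.1932  0.2154 12.172 ] rotz 0.03933800138668886
levelling rot deg (tool) [-0.3807  0.3255  0.    ]
```

View pics/side1.png

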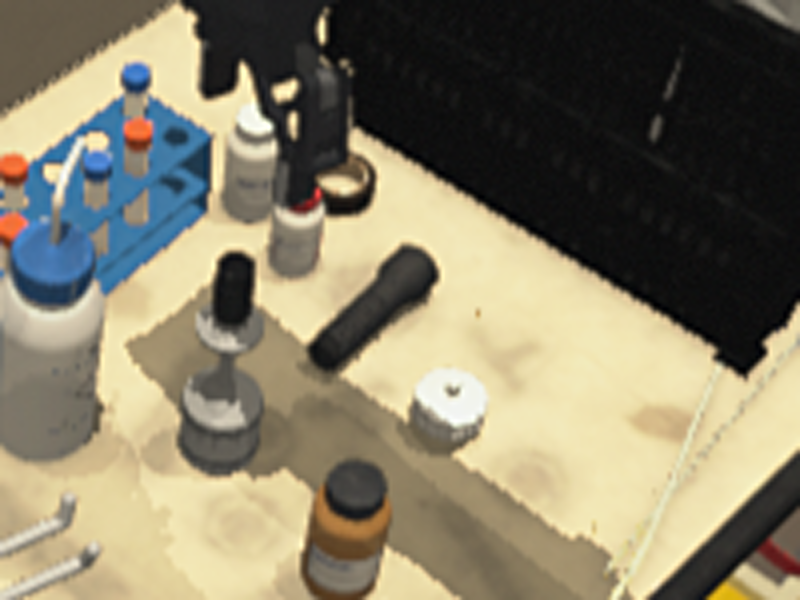

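View pics/top1.png

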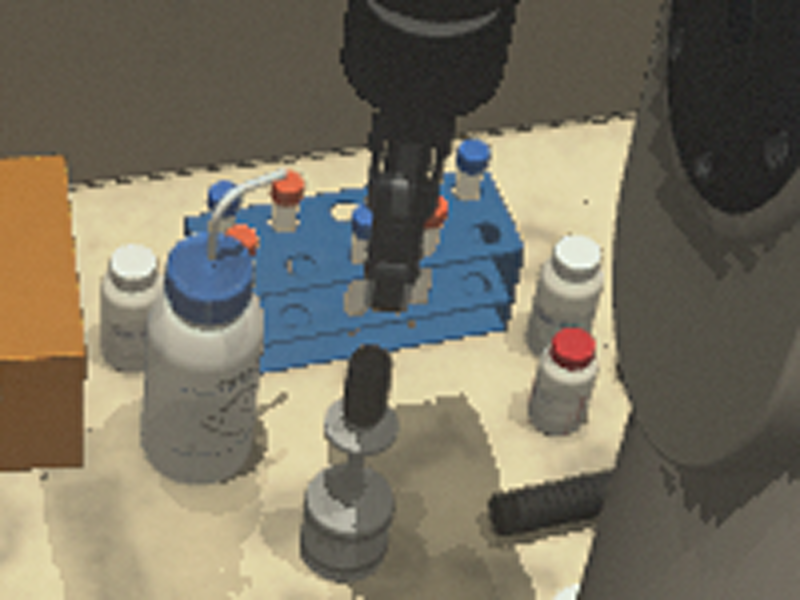

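Call:
{"op": "jog_arm", "data": {
  "rows": [
    {"xyz":[0.2,0.2,2.5],"delta_rot":[-0.4,0.3,0],"fingers":0},
    {"xyz":[0.2,0.2,5.5],"delta_rot":[-0.4,0.3,0],"fingers":0},
    {"xyz":[0.2,0.2,8],"delta_rot":[-0.4,0.3,0],"fingers":0},
    {"xyz":[0.2,0.2,10],"delta_rot":[-0.4,0.3,0],"fingers":0},
    {"xyz":[0.2,0.2,10.8],"delta_rot":[-0.4,0.3,0],"fingers":0}
  ]
}}

```text
clock: 3.28
tcp_pos: [0.597, -0.1688, 0.1516]
orientation: [2.583, 1.782, 0.001]
contact_force: [-0.5, 0.4, 0.6]
grip_width: 0.0853
```

```bash
python3 - <<'E'
from h import *
for c in ("side","top"):
    im=imaging.grab_frame(c); cv2.imwrite(f"pics/{c}2.png",cv2.resize(im[110:260,290:490],None,fx=4,fy=4,interpolation=cv2.INTER_CUBIC))
E
python3 st.py  .597,-.166,.135
```

```text
t 3.3833 tcp [ 0.5979 -0.1683  0.1529] F [ 0.5423 -0.159   1.7959] w 0.08551688594463885
y-yaw -20.768063569324763 zax [ 0.0038 -0.0022 -1.    ]
j [ 0.4735  0.5    -0.4033  1.744   0.2371  0.9414 -0.3877]
[ 0.597 -0.166  0.135] ->cm [ 0.1819 -0.1726  1.7924] rotz -0.16806356932476163
levelling rot deg (tool) [0.2506 0.0411 0.    ]
```

View pics/side2.png

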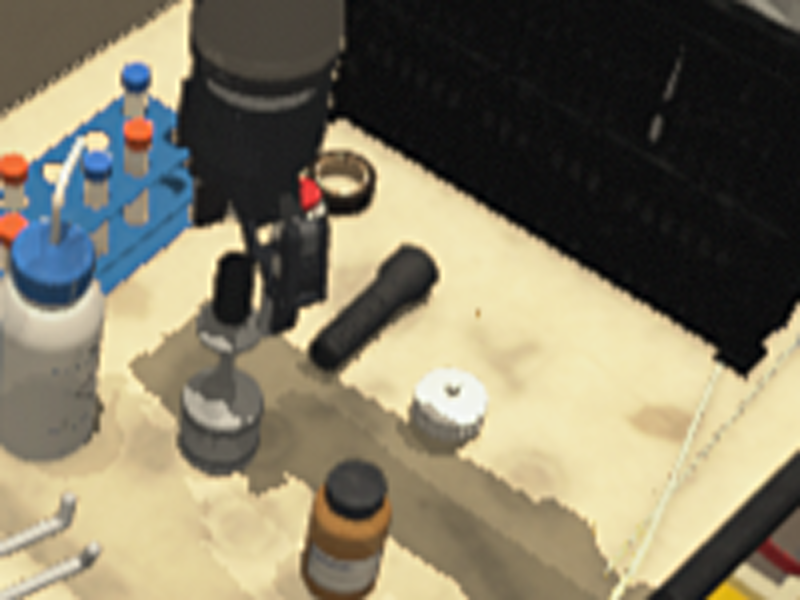

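View pics/top2.png

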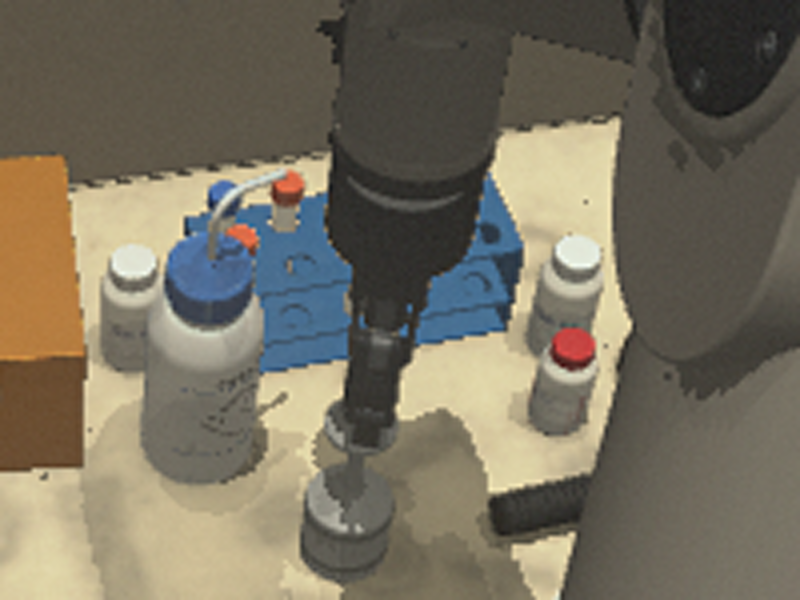

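Run:
```python
from h import *
o=r.get_obs(); Rm=R.from_rotvec(o["orientation"]).as_matrix(); t=o["tcp_pos"]
for c in ("side","top"):
    for n,v in (("tcp",[0,0,0]),("+y",[0,.05,-.013]),("-y",[0,-.05,-.013]),("body",[0,0,-.073])):
        print(c,n,(proj(c,t+Rm@v)-[290,110])*4)
    print(c,"handle",(proj(c,[.597,-.166,.155])-[290,110])*4)
```

```text
side tcp [234.17287817 284.46800034]
side +y [199.22894084 212.50564663]
side -y [273.86331876 329.65404584]
side body [243.06096654 198.02971249]
side handle [232.8865986  284.94808922]
top tcp [370.17165445 381.4281742 ]
top +y [383.04616387 297.91251223]
top -y [361.57866711 437.87508239]
top body [384.18690415 292.52748231]
top handle [366.90909718 380.8303167 ]
```

Call:
{"op": "jog_arm", "data": {
  "rows": [
    {"xyz":[0.15,-0.15,0.6],"delta_rot":[0.2,0,0],"fingers":0},
    {"xyz":[0.15,-0.15,1.2],"delta_rot":[0.2,0,0],"fingers":0},
    {"xyz":[0.15,-0.15,1.8],"delta_rot":[0.2,0,0],"fingers":0},
    {"xyz":[0.15,-0.15,1.9],"delta_rot":[0.2,0,0],"fingers":0},
    {"xyz":[0.15,-0.15,1.9],"delta_rot":[0.2,0,0],"fingers":0}
  ]
}}

```text
clock: 3.8
tcp_pos: [0.5969, -0.1664, 0.1337]
orientation: [2.585, 1.784, -0.001]
contact_force: [0.7, 0.0, 0.1]
grip_width: 0.0853
```

```bash
python3 - <<'E'
from h import *
for c in ("side","top"):
    im=imaging.grab_frame(c); cv2.imwrite(f"pics/{c}3.png",cv2.resize(im[130:230,310:440],None,fx=6,fy=6,interpolation=cv2.INTER_CUBIC))
E
python3 st.py  .597,-.166,.135
```

```text
t 3.9 tcp [ 0.5973 -0.1663  0.1342] F [ 0.1586 -0.8574 -0.9482] w 0.08519116433546466
y-yaw -20.763787967139322 zax [ 0.0009 -0.0011 -1.    ]
j [ 0.4664  0.5216 -0.3979  1.7582  0.2482  0.9103 -0.3996]
[ 0.597 -0.166  0.135] ->cm [ 0.0231 -0.0369 -0.0819] rotz -0.16378796713932076
levelling rot deg (tool) [ 0.0694  0.0392 -0.    ]
```

View pics/side3.png

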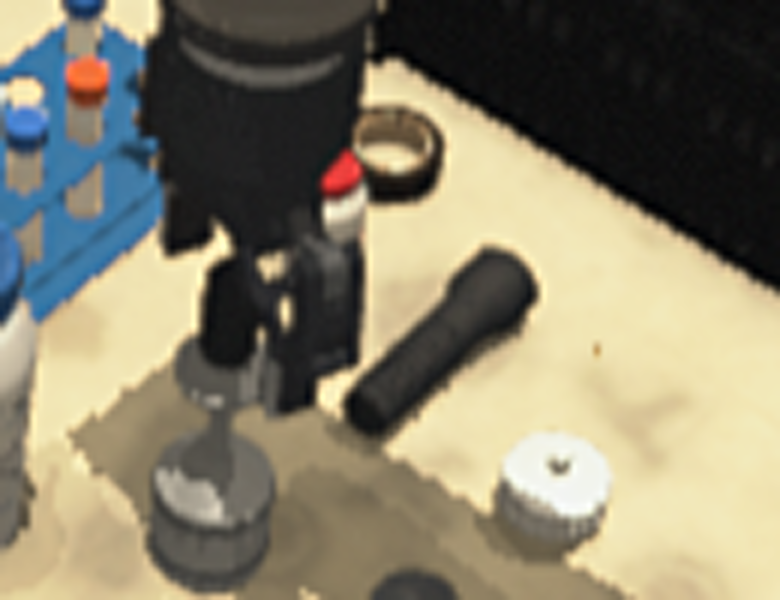

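View pics/top3.png

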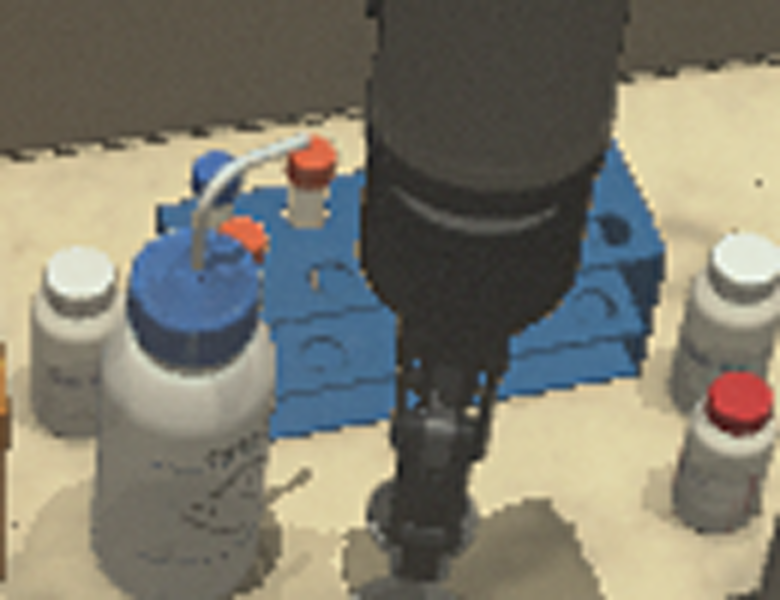

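Call:
{"op": "jog_arm", "data": {
  "rows": [
    {"xyz":[0,0,0],"delta_rot":[0,0,0],"fingers":0.3},
    {"xyz":[0,0,0],"delta_rot":[0,0,0],"fingers":0.5},
    {"xyz":[0,0,0],"delta_rot":[0,0,0],"fingers":0.7},
    {"xyz":[0,0,0],"delta_rot":[0,0,0],"fingers":0.9},
    {"xyz":[0,0,0],"delta_rot":[0,0,0],"fingers":1}
  ],
  "grip_force": 50
}}

```text
clock: 4.32
tcp_pos: [0.5973, -0.1664, 0.1343]
orientation: [2.584, 1.784, 0.0]
contact_force: [-0.3, -0.1, -0.2]
grip_width: 0.0255
```

Call:
{"op": "jog_arm", "data": {
  "rows": [
    {"xyz":[0,0,0],"delta_rot":[0,0,0],"fingers":1},
    {"xyz":[0,0,0],"delta_rot":[0,0,0],"fingers":1},
    {"xyz":[0,0,0],"delta_rot":[0,0,0],"fingers":1},
    {"xyz":[0,0,0],"delta_rot":[0,0,0],"fingers":1},
    {"xyz":[0,0,0],"delta_rot":[0,0,0],"fingers":1}
  ]
}}

```text
clock: 4.73
tcp_pos: [0.5976, -0.1664, 0.1344]
orientation: [2.584, 1.784, 0.001]
contact_force: [1.3, -0.8, 0.1]
grip_width: 0.023
```

```bash
cat > avg.py <<'E'
from h import *
import sys
np.set_printoptions(precision=3,suppress=True)
n=int(sys.argv[1]); F=[];P=[]
for k in range(n):
    imaging.grab_frame("top" if k%2 else "side"); o=r.get_obs(); F.append(o["contact_force"]);P.append(o["tcp_pos"])
F=np.array(F);print("F mean",F.mean(0),"std",F.std(0)); print("P",np.mean(P,0)); print("Fz",F[:,2])
E
python3 avg.py 4; python3 st.py .597,-.166,.25
```

```text
F mean [ 0.92  -0.596  0.004] std [0.189 0.382 0.18 ]
P [ 0.598 -0.166  0.134]
Fz [-0.198 -0.153  0.172  0.194]
t 4.9333 tcp [ 0.5976 -0.1665  0.1344] F [ 0.7428 -1.0563  0.1937] w 0.022591950457562595
y-yaw -20.765701576219612 zax [ 0.0016 -0.0012 -1.    ]
j [ 0.4664  0.5215 -0.3979  1.7579  0.2483  0.9101 -0.3995]
[ 0.597 -0.166  0.25 ] ->cm [  0.0155  -0.0469 -11.5625] rotz -0.165701576219611
levelling rot deg (tool) [ 0.1092  0.0326 -0.    ]
```

Call:
{"op": "jog_arm", "data": {
  "rows": [
    {"xyz":[0,0,-1],"delta_rot":[0,0,0],"fingers":1},
    {"xyz":[0,0,-3.5],"delta_rot":[0,0,0],"fingers":1},
    {"xyz":[0,0,-7],"delta_rot":[0,0,0],"fingers":1},
    {"xyz":[0,0,-10.5],"delta_rot":[0,0,0],"fingers":1},
    {"xyz":[0,0,-13],"delta_rot":[0,0,0],"fingers":1}
  ]
}}

```text
clock: 5.35
tcp_pos: [0.5972, -0.1659, 0.2673]
orientation: [2.583, 1.784, 0.002]
contact_force: [1.1, 0.2, -2.5]
grip_width: 0.0229
```

Call:
{"op": "jog_arm", "data": {
  "rows": [
    {"xyz":[0,0,-1.5],"delta_rot":[0,0,0],"fingers":1},
    {"xyz":[0,0,-2],"delta_rot":[0,0,0],"fingers":1},
    {"xyz":[0,0,-2],"delta_rot":[0,0,0],"fingers":1},
    {"xyz":[0,0,-2],"delta_rot":[0,0,0],"fingers":1},
    {"xyz":[0,0,-2],"delta_rot":[0,0,0],"fingers":1}
  ]
}}

```text
clock: 5.77
tcp_pos: [0.5958, -0.1658, 0.2851]
orientation: [-2.584, -1.785, 0.003]
contact_force: [-0.1, 0.5, -3.7]
grip_width: 0.0227
```

```bash
python3 avg.py 10; python3 st.py .471,-.001,.282
```

```text
F mean [-0.036 -0.19  -3.719] std [0.372 0.532 0.698]
P [ 0.597 -0.166  0.286]
Fz [-3.57  -3.348 -4.767 -3.369 -3.709 -5.333 -3.171 -3.218 -3.526 -3.176]
t 6.2667 tcp [ 0.5971 -0.1659  0.2873] F [ 0.082  -0.3221 -3.1763] w 0.022597499772662028
y-yaw -20.747211670172245 zax [ 0.002  -0.0011 -1.    ]
j [ 0.4952  0.3737 -0.4306  1.6066  0.1656  1.1952 -0.3318]
[ 0.471 -0.001  0.282] ->cm [ 10.9583 -17.6361   0.4817] rotz -0.14721167017224346
levelling rot deg (tool) [ 0.1304  0.0193 -0.    ]
```

Call:
{"op": "jog_arm", "data": {
  "rows": [
    {"xyz":[1,-1.6,0],"delta_rot":[0,0,0],"fingers":1},
    {"xyz":[3,-4.8,0],"delta_rot":[0,0,0],"fingers":1},
    {"xyz":[5,-8,0],"delta_rot":[0,0,0],"fingers":1},
    {"xyz":[7,-11.2,0],"delta_rot":[0,0,0],"fingers":1},
    {"xyz":[9,-14.4,0],"delta_rot":[0,0,0],"fingers":1}
  ]
}}

```text
clock: 6.68
tcp_pos: [0.4932, -0.0295, 0.287]
orientation: [2.583, 1.783, 0.002]
contact_force: [0.8, 1.5, -3.1]
grip_width: 0.0226
```

```bash
python3 st.py .471,-.001,.286
```

```text
t 6.6833 tcp [ 0.4932 -0.0295  0.287 ] F [ 0.8119  1.5388 -3.062 ] w 0.02260443432617584
y-yaw -20.759940760856416 zax [ 0.0025 -0.0012 -1.    ]
j [ 0.4044  0.1616 -0.5237  1.8816  0.0911  1.119  -0.5157]
[ 0.471 -0.001  0.286] ->cm [ 1.8741 -3.0838  0.0885] rotz -0.15994076085641495
levelling rot deg (tool) [ 0.1567  0.0116 -0.    ]
```

Call:
{"op": "jog_arm", "data": {
  "rows": [
    {"xyz":[1.2,-2,0.1],"delta_rot":[0.1,0,0],"fingers":1},
    {"xyz":[1.9,-3.1,0.1],"delta_rot":[0.1,0,0],"fingers":1},
    {"xyz":[1.9,-3.1,0.1],"delta_rot":[0.1,0,0],"fingers":1},
    {"xyz":[1.9,-3.1,0.1],"delta_rot":[0.1,0,0],"fingers":1},
    {"xyz":[1.9,-3.1,0.1],"delta_rot":[0.1,0,0],"fingers":1}
  ]
}}

```text
clock: 7.1
tcp_pos: [0.4718, -0.0019, 0.2861]
orientation: [2.585, 1.782, 0.002]
contact_force: [0.6, -0.1, -3.8]
grip_width: 0.0229
```

```bash
python3 avg.py 4
python3 - <<'E'
from h import *
for c,(x,y) in (("side",(240,175)),("top",(230,160))):
    im=imaging.grab_frame(c); cv2.imwrite(f"pics/{c}4f.png",im); cv2.imwrite(f"pics/{c}4.png",cv2.resize(im[y:y+110,x:x+150],None,fx=5,fy=5,interpolation=cv2.INTER_CUBIC))
    for q in ("fork_seat","fork_tip","sampler_collar","sampler_grip"): print(c,q,[(d["position"],round(d["conf"],2)) for d in imaging.tip_of(c,q)[:2]])
E
python3 st.py .471,-.001,.282
```

```text
F mean [ 0.379 -0.261 -3.617] std [0.296 0.366 0.353]
P [ 0.472 -0.002  0.286]
Fz [-4.028 -3.907 -3.244 -3.289]
side fork_seat [([292.9, 246.6], 0.85)]
side fork_tip [([380.3, 185.9], 0.71), ([308.0, 237.1], 0.67)]
side sampler_collar [([340.0, 224.8], 0.88)]
side sampler_grip [([342.8, 212.9], 0.7), ([374.4, 237.4], 0.67)]
top fork_seat [([270.8, 238.8], 0.69), ([188.5, 279.9], 0.47)]
top fork_tip [([283.6, 232.7], 0.88)]
top sampler_collar [([317.6, 235.2], 0.97)]
top sampler_grip [([318.2, 220.9], 0.73)]
t 7.8 tcp [ 0.471  -0.0007  0.2859] F [ 0.4804  0.0574 -3.4347] w 0.022882119532701722
y-yaw -20.756218272341776 zax [ 0.0009 -0.0006 -1.    ]
j [ 0.3785  0.1227 -0.5489  1.9272  0.0722  1.1098 -0.5613]
[ 0.471 -0.001  0.282] ->cm [-0.0262  0.0146  0.3899] rotz -0.15621827234177488
levelling rot deg (tool) [ 0.0587  0.0124 -0.    ]
```

View pics/side4.png

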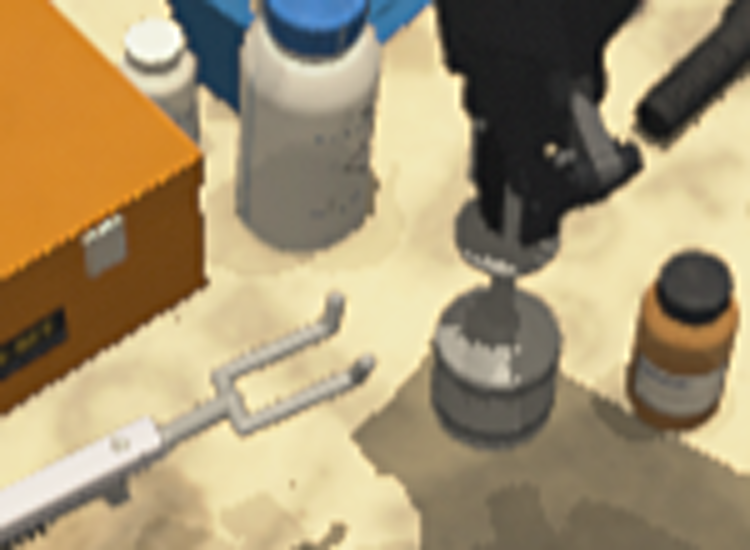

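View pics/top4.png

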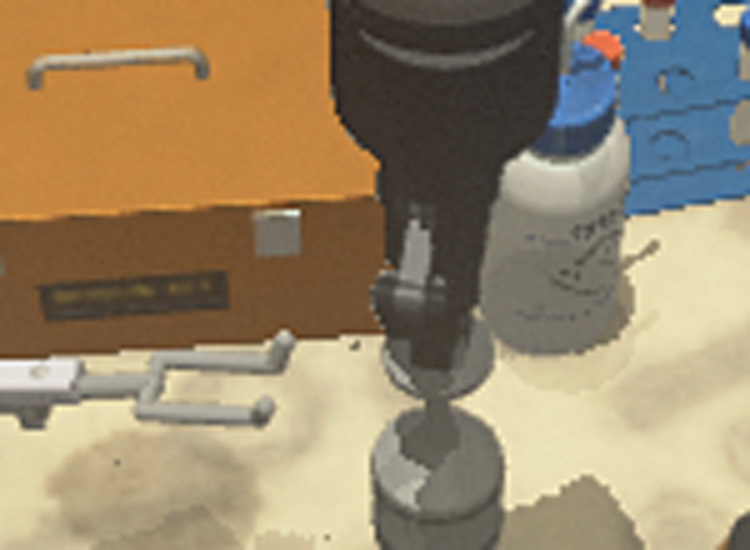

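```bash
cat >> h.py <<'E'
def capsules(c,segs,up=4):
    m=np.zeros((480*up,640*up),np.uint8); 
    rng=np.random.default_rng(0); S=rng.normal(size=(60,3)); S/=np.linalg.norm(S,axis=1)[:,None]
    for a,b,rad in segs:
        P=[proj(c,np.asarray(e)+rad*s) for e in (a,b) for s in S]
        P=(np.array(P)*up+up/2).astype(np.int32); cv2.fillConvexPoly(m,cv2.convexHull(P),255)
    return cv2.resize(m,(640,480),interpolation=cv2.INTER_AREA)/255.
def forkmodel(x,y,z,ya,tilt=0):
    # u outward (tilted down), n lateral, w up
    u=np.array([np.cos(ya)*np.cos(tilt),np.sin(ya)*np.cos(tilt),-np.sin(tilt)]); n=np.array([np.sin(ya),-np.cos(ya),0]); w=np.cross(u,n); w=w if w[2]>0 else -w
    s=np.array([x,y,z]); g=lambda a,b,h: s+a*u+b*n+h*w
    S=[]
    for q in (1,-1):
        S+=[(g(-.024,q*.013,-.004),g(.024,q*.013,-.004),.004),(g(.024,q*.013,-.004),g(.027,q*.013,.013),.004)]
    S.append((g(-.024,-.013,-.004),g(-.024,.013,-.004),.004)); return S
def show(c,im,m,x,y,w,h,s,fn):
    o=cv2.resize(im[y:y+h,x:x+w],None,fx=s,fy=s,interpolation=cv2.INTER_NEAREST)
    mm=(cv2.resize(m[y:y+h,x:x+w],None,fx=s,fy=s)>.5).astype(np.uint8)
    cs,_=cv2.findContours(mm,cv2.RETR_LIST,cv2.CHAIN_APPROX_NONE); cv2.drawContours(o,cs,-1,(0,0,255),1); cv2.imwrite(fn,o)
E
python3 - <<'E'
from h import *
from scipy.optimize import minimize
np.set_printoptions(precision=4,suppress=True)
MB={};MS={}
for c in ("side","top"):
    imaging.grab_frame(c)
    L=imaging.cut_out(c,"fork_seat"); print(c,[(round(d["conf"],2),d["position"],d["region"].sum()) for d in L]); MB[c]=L[0]["region"]
    L=imaging.cut_out(c,"sampler_grip"); print(c,[(round(d["conf"],2),d["position"],d["region"].sum()) for d in L]); MS[c]=L[0]["region"]
np.savez("mb.npz",**MB);np.savez("ms.npz",**MS)
out=np.hstack([np.vstack([MB["side"][150:350,150:400],MS["side"][150:350,150:400]]),np.vstack([MB["top"][150:350,150:400],MS["top"][150:350,150:400]])])
cv2.imwrite("pics/masks.png",out.astype(np.uint8)*255)
E
```

```text
side [(0.73, [244.1, 271.6], np.int64(1385))]
side [(0.77, [338.3, 243.4], np.int64(998))]
top [(0.68, [218.2, 238.5], np.int64(1051))]
top [(0.69, [319.1, 254.0], np.int64(1037))]
```

View pics/masks.png

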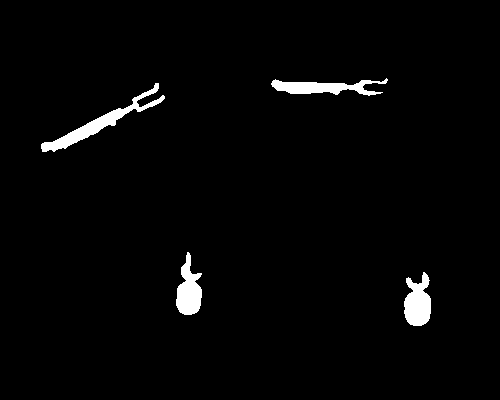

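```bash
cat > rel.py <<'E'
from h import *
from scipy.optimize import minimize
np.set_printoptions(precision=4,suppress=True)
MB=np.load("mb.npz");MS=np.load("ms.npz")
im={c:cv2.imread(f"pics/{c}4f.png") for c in ("side","top")}
# sampler can, foot z .1515
def can(c):
    m=MS[c].astype(float).copy(); return m
zf=.2859-.1344
for cs in (["side","top"],["side"],["top"]):
    def f(p):
        e=0
        for c in cs:
            s=sil(c,[p[0],p[1],zf],segs=SEG[:2]); rows=slice(int(proj(c,[.471,-.001,zf+.05])[1])-2,480)
            e+=np.abs(s-MS[c])[rows].sum()
        return e
    s=minimize(f,[.471,-.001],method="Nelder-Mead",options=dict(initial_simplex=[[.471,-.001],[.478,-.001],[.471,.006]],xatol=2e-4,maxiter=50)); print("can",cs,s.x,s.fun)
    C=s.x if len(cs)==2 else C
# fork: z fixed, use points (eye) 
S={"tL":(240+335/5,175+299/5),"tR":(240+365/5,175+362/5),"cL":(240+224/5,175+380/5),"cR":(240+243/5,175+425/5)}
T={"tL":(230+284/5,160+340/5),"tR":(230+262/5,160+408/5),"cL":(230+157/5,160+362/5),"cR":(230+144/5,160+410/5)}
def f(p,cams):
    sg=forkmodel(p[0],p[1],.225,p[2]); P={"a":sg[1][1],"b":sg[3][1],"c":sg[0][0],"d":sg[2][0]}
    if P["a"][0]>P["b"][0]: k=("tL","tR","cL","cR")
    else: k=("tR","tL","cR","cL")
    o=[]
    for q,kk in zip("abcd",k):
        if "s" in cams:o+=list(proj("side",P[q])-S[kk])
        if "t" in cams:o+=list(proj("top",P[q])-T[kk])
    return np.array(o)
for c in ("st","s","t"):
    s=least_squares(f,[.503,.083,-1.93],args=(c,)); print(c,s.x,np.degrees(s.x[2]),s.fun)
    if c=="st": Fk=s.x
for c,(x,y) in (("side",(240,175)),("top",(230,160))):
    m=np.maximum(capsules(c,forkmodel(Fk[0],Fk[1],.225,Fk[2])),sil(c,[C[0],C[1],zf]))
    show(c,im[c],m,x,y,130,110,6,f"pics/ov_{c}.png")
E
python3 rel.py
```

```text
can ['side', 'top'] [ 0.4716 -0.0005] 50.2235294117647
can ['side'] [ 0.4725 -0.0016] 18.29019607843137
can ['top'] [0.4705 0.0002] 20.28627450980392
st [ 0.5023  0.0849 -1.9053] -109.16574155968468 [ 0.4304 -0.8476  1.0888 -1.6444  0.797   1.8102 -0.7329  1.1821  0.9633
  0.6308 -0.7752 -0.3137 -0.526  -0.5026 -0.4919 -1.3249]
s [ 0.5033  0.085  -1.9031] -109.03963013893099 [ 0.0046 -1.1454  0.3531  1.5307  0.5711  0.3717 -0.9375 -0.7442]
t [ 0.501   0.0846 -1.9074] -109.28527044868642 [ 1.3021 -1.0896 -0.4932  1.7251 -0.5717  0.1886 -0.2623 -0.8328]
```

View pics/ov_side.png

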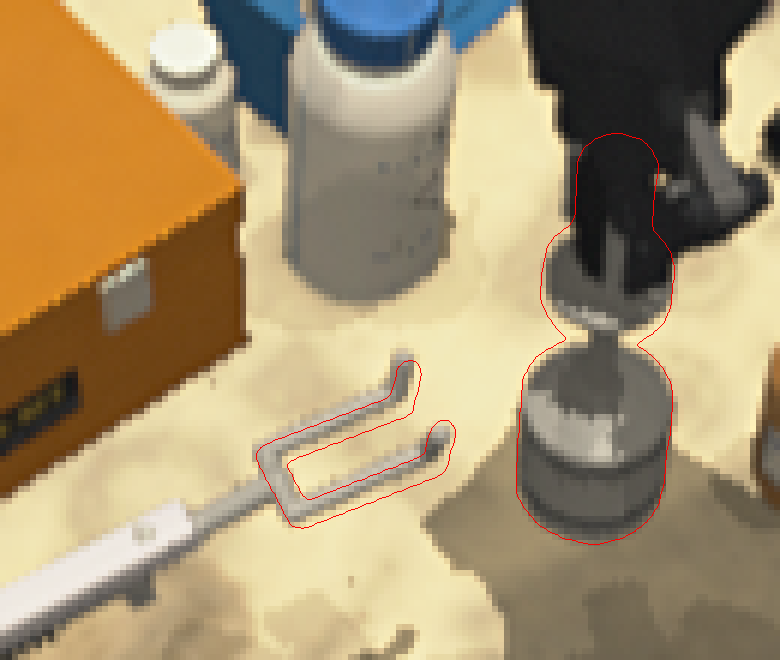

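View pics/ov_top.png

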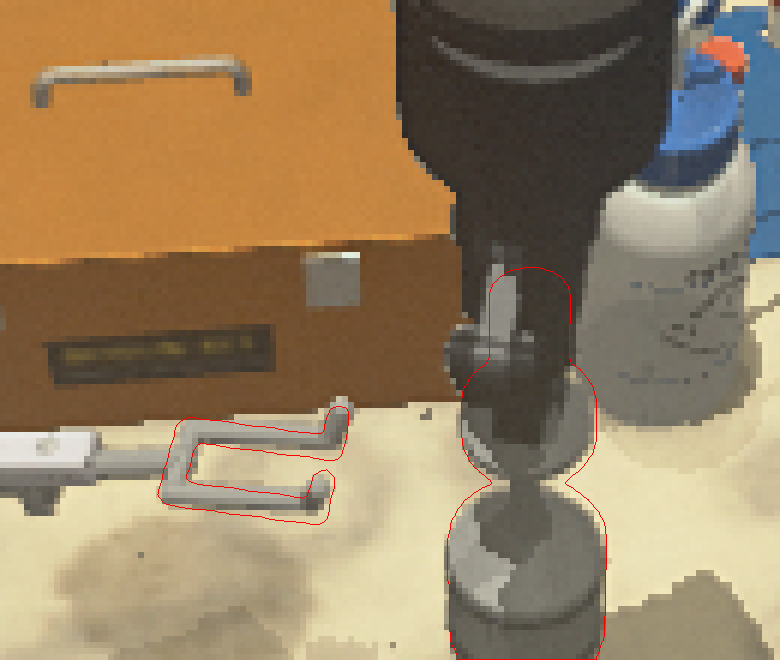

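```bash
cat > forkfit.py <<'E'
from h import *
from scipy.optimize import minimize
np.set_printoptions(precision=4,suppress=True)
im={c:cv2.imread(f"pics/{c}0.png") for c in ("side","top")}
G={};box={"side":(281,230,38,34),"top":(256,222,36,26)}
for c in im:
    hsv=cv2.cvtColor(im[c],cv2.COLOR_BGR2HSV); x,y,w,h=box[c]
    g=(hsv[...,1].astype(float)); print(c); print(g[y:y+h,x:x+w].astype(int)[::2,::1])
    cv2.imwrite(f"pics/sat_{c}.png",cv2.resize(255-hsv[y:y+h,x:x+w,1],None,fx=12,fy=12,interpolation=cv2.INTER_NEAREST))
E
python3 forkfit.py >/dev/null
```

```text
(no output)
```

View pics/sat_top.png

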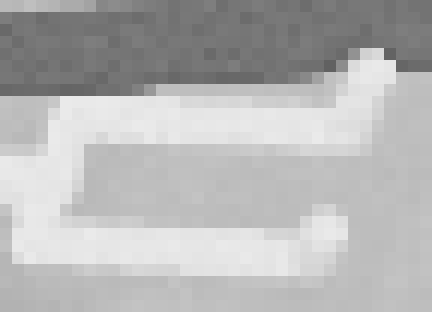

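View pics/sat_side.png

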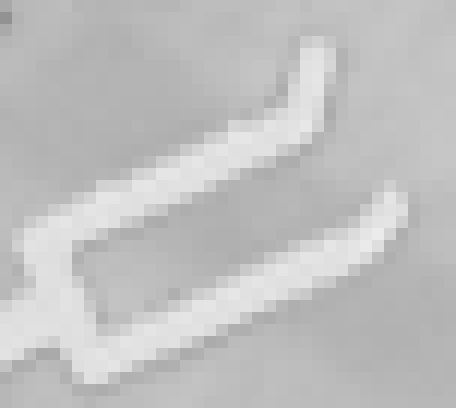

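```bash
cat > forkfit.py <<'E'
from h import *
from scipy.optimize import minimize
np.set_printoptions(precision=4,suppress=True)
im={c:cv2.imread(f"pics/{c}0.png") for c in ("side","top")}
G={};box={"side":(281,230,38,34),"top":(257,222,35,26)}
for c in im:
    s=255-cv2.cvtColor(im[c],cv2.COLOR_BGR2HSV)[...,1].astype(float)
    G[c]=np.clip((s-205)/(228-205),0,1) 
def model(p):
    x,y,z,ya,tilt,spl,th=p
    u=np.array([np.cos(ya)*np.cos(tilt),np.sin(ya)*np.cos(tilt),-np.sin(tilt)]); n=np.array([np.sin(ya),-np.cos(ya),0]); w=np.cross(u,n); w=w if w[2]>0 else -w
    s=np.array([x,y,z]); g=lambda a,b,h: s+a*u+b*n+h*w
    S=[]
    for q in (1,-1):
        S+=[(g(-.024,q*.013,-.004),g(.024,q*.013,-.004),.004),(g(.024,q*.013,-.004),g(th,q*(.013+spl),.013),.004)]
    S+=[(g(-.024,-.013,-.004),g(-.024,.013,-.004),.004),(g(-.024,0,-.004),g(-.034,0,-.004),.004)]; return S
def f(p,cs=("side","top")):
    e=0
    for c in cs:
        x,y,w,h=box[c]; e+=np.abs(capsules(c,model(p),3)-G[c])[y:y+h,x:x+w].sum()
    return e
def fit(free,p0,cs):
    st=np.array([.004,.004,.004,.04,.04,.003,.004])[free]
    def F(v):
        p=np.array(p0,float); p[free]=v; return f(p,cs)
    v0=np.array(p0)[free]; sx=np.vstack([v0]+[v0+st*np.eye(len(v0))[i] for i in range(len(v0))])
    s=minimize(F,v0,method="Nelder-Mead",options=dict(initial_simplex=sx,maxiter=260,xatol=1e-4,fatol=.05)); p=np.array(p0,float);p[free]=s.x; return p,s.fun
p0=[.503,.084,.225,-1.93,0,.002,.027]
A=fit([0,1,2,3,4,5,6],p0,("side","top")); print("all",*A)
print("z fix, level",*fit([0,1,3,5,6],p0,("side","top")))
print("side zfix",*fit([0,1,3,5,6],p0,("side",))); print("top zfix",*fit([0,1,3,5,6],p0,("top",)))
for c in im:
    x,y,w,h=box[c]; show(c,im[c],capsules(c,model(A[0])),x-10,y-10,w+20,h+20,10,f"pics/ff_{c}.png")
E
time python3 forkfit.py
```

```text
all [ 0.506   0.0842  0.2232 -1.867  -0.0538  0.0018  0.0276] 235.1449275362319
z fix, level [ 0.5044  0.0835  0.225  -1.9002  0.      0.002   0.0247] 268.39795396419436
side zfix [ 0.5063  0.0842  0.225  -1.9231  0.      0.0011  0.0255] 157.01227621483378
top zfix [ 0.5042  0.0841  0.225  -1.8775  0.      0.0007  0.0254] 95.50451832907076
real	0m21.917s
user	0m24.070s
sys	0m1.557s
```

View pics/ff_side.png

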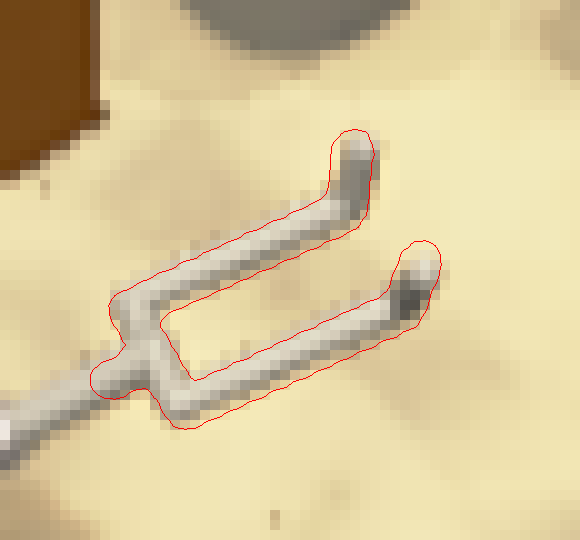

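View pics/ff_top.png

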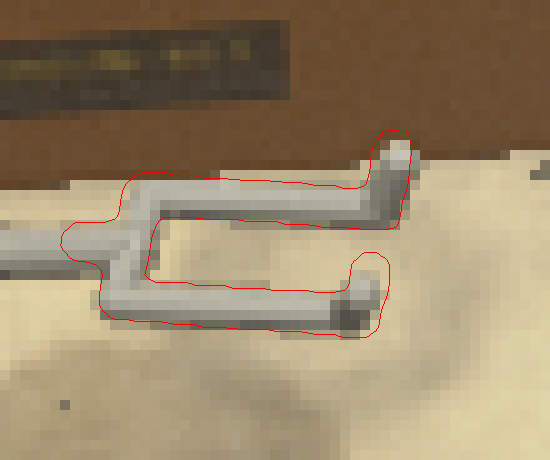

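```bash
python3 - <<'E'
from h import *
np.set_printoptions(precision=4,suppress=True)
a,_=tri((264,264),(238,234.4)); b,_=tri((199.5,296),(176.6,235.6)); print(a,b)
s=np.array([.505,.084])
for q in (a,b): d=s-q[:2]; print(np.linalg.norm(d),np.degrees(np.arctan2(d[1],d[0])))
u=np.array([np.cos(np.radians(-110)),np.sin(np.radians(-110))])
for k in (.05,.02,0): print(k,s+k*u)
E
python3 st.py .488,.037,.283
```

```text
[0.5322 0.1485 0.2089] [0.5828 0.2748 0.17  ]
0.07002196627793635 -112.83324206432646
0.20607933534571798 -112.17596732904785
0.05 [0.4879 0.037 ]
0.02 [0.4982 0.0652]
0 [0.505 0.084]
t 8.1 tcp [ 0.4709 -0.0007  0.2859] F [ 0.1764 -0.1901 -4.2389] w 0.02242361355751352
y-yaw -20.759045001952252 zax [ 0.0008 -0.0006 -1.    ]
j [ 0.3786  0.1227 -0.5489  1.9273  0.0721  1.1098 -0.5614]
[0.488 0.037 0.283] ->cm [4.1322 0.261  0.2859] rotz -0.1590450019522507
levelling rot deg (tool) [ 0.0539  0.0137 -0.    ]
```

Call:
{"op": "jog_arm", "data": {
  "rows": [
    {"xyz":[1,0,0.1],"delta_rot":[0,0,0],"fingers":1},
    {"xyz":[2,0,0.2],"delta_rot":[0,0,0],"fingers":1},
    {"xyz":[3,0.1,0.35],"delta_rot":[0,0,0],"fingers":1},
    {"xyz":[4.1,0.1,0.35],"delta_rot":[0,0,0],"fingers":1},
    {"xyz":[4.1,0.1,0.35],"delta_rot":[0,0,0],"fingers":1}
  ]
}}

```text
clock: 8.52
tcp_pos: [0.4873, 0.0409, 0.2824]
orientation: [-2.581, -1.79, -0.004]
contact_force: [0.6, -0.6, -1.7]
grip_width: 0.0229
```

```bash
cat > look.py <<'E'
from h import *
import sys
np.set_printoptions(precision=4,suppress=True)
n=sys.argv[1]; fx,fy,fz,ya=[float(v) for v in sys.argv[2].split(",")]; tilt=float(sys.argv[3]) if len(sys.argv)>3 else 0
for c,(x,y) in (("side",(240,175)),("top",(230,165))):
    im=imaging.grab_frame(c); o=r.get_obs(); t=o["tcp_pos"]
    cv2.imwrite(f"pics/{c}{n}f.png",im)
    m=np.maximum(capsules(c,forkmodel(fx,fy,fz,np.radians(ya),tilt)),sil(c,[t[0],t[1],t[2]-.1344]))
    show(c,im,m,x,y,115,115,5,f"pics/{c}{n}o.png")
    cv2.imwrite(f"pics/{c}{n}.png",cv2.resize(im[y:y+115,x:x+115],None,fx=5,fy=5,interpolation=cv2.INTER_CUBIC))
im=np.hstack([cv2.imread(f"pics/{c}{n}{s}.png")[:290*2] for c in ("side","top") for s in ("o",)]); cv2.imwrite(f"pics/L{n}.png",cv2.resize(im,None,fx=800/im.shape[1],fy=800/im.shape[1],interpolation=cv2.INTER_AREA))
print(o["clock"],t,o["contact_force"])
E
python3 look.py 5 .5045,.084,.224,-111
```

```text
8.6167 [0.4865 0.0382 0.2822] [-1.     -0.1115 -2.9819]
```

View pics/side5o.png

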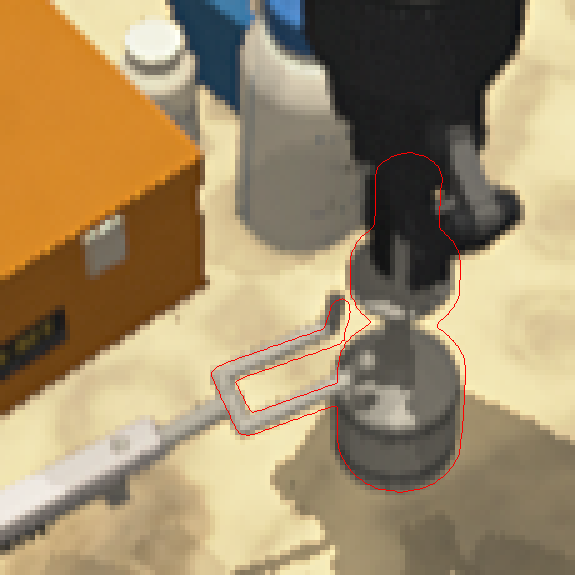

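View pics/top5o.png

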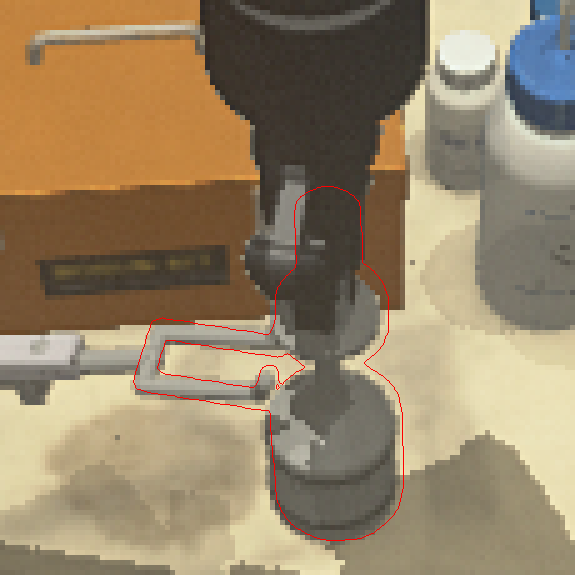

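```bash
python3 st.py .4945,.056,.282 .5048,.0842,.282
```

```text
t 8.6167 tcp [0.4865 0.0382 0.2822] F [-1.     -0.1115 -2.9819] w 0.022781930518327612
y-yaw -20.642174434253917 zax [ 0.0005 -0.0003 -1.    ]
j [ 0.3152  0.1623 -0.5771  1.8963  0.0991  1.1105 -0.6603]
[0.4945 0.056  0.282 ] ->cm [1.9478 0.1215 0.0202] rotz -0.04217443425391565
[0.5048 0.0842 0.282 ] ->cm [4.9499 0.0912 0.0197] rotz -0.04217443425391565
levelling rot deg (tool) [0.0311 0.0081 0.    ]
```

Call:
{"op": "jog_arm", "data": {
  "rows": [
    {"xyz":[0,0.12,0],"delta_rot":[0,0,0],"fingers":1},
    {"xyz":[0.5,0.12,0],"delta_rot":[0,0,0],"fingers":1},
    {"xyz":[1,0.12,0],"delta_rot":[0,0,0],"fingers":1},
    {"xyz":[1.3,0.12,0],"delta_rot":[0,0,0],"fingers":1},
    {"xyz":[1.3,0.12,0],"delta_rot":[0,0,0],"fingers":1}
  ]
}}

```text
clock: 9.03
tcp_pos: [0.4924, 0.0509, 0.2823]
orientation: [2.582, 1.789, 0.001]
contact_force: [0.3, -0.1, -3.5]
grip_width: 0.0229
```

```bash
python3 look.py 6 .5048,.0842,.224,-110; python3 st.py .4945,.056,.282 .5048,.0842,.282
```

```text
9.1333 [0.4922 0.0501 0.2822] [ 1.1855  0.1143 -4.0485]
t 9.1333 tcp [0.4922 0.0501 0.2822] F [ 1.1855  0.1143 -4.0485] w 0.023075013588892492
y-yaw -20.6166528361743 zax [ 0.0003 -0.0003 -1.    ]
j [ 0.295   0.1761 -0.5842  1.8822  0.1083  1.1141 -0.6898]
[0.4945 0.056  0.282 ] ->cm [0.6331 0.0081 0.017 ] rotz -0.016652836174298358
[0.5048 0.0842 0.282 ] ->cm [ 3.6352 -0.0208  0.0164] rotz -0.016652836174298358
levelling rot deg (tool) [ 0.0251  0.011  -0.    ]
```

View pics/side6.png

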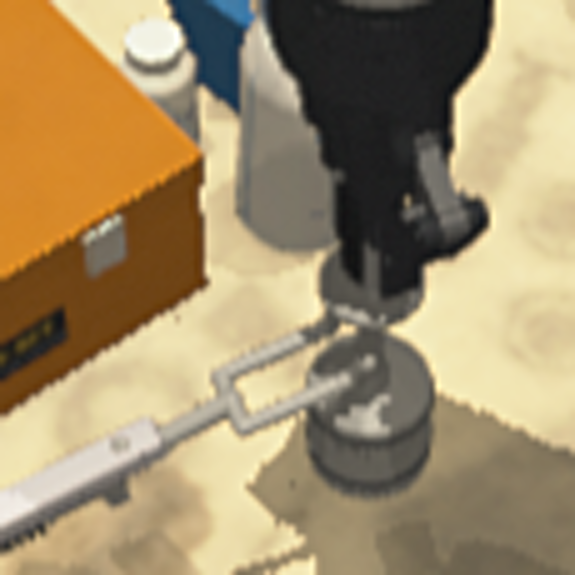

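View pics/top6.png

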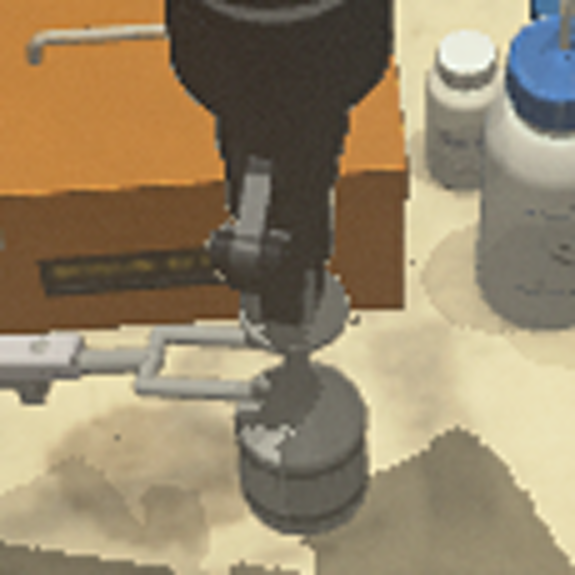

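Call:
{"op": "jog_arm", "data": {
  "rows": [
    {"xyz":[0.4,0,0],"delta_rot":[0,0,0],"fingers":1},
    {"xyz":[0.8,0,0],"delta_rot":[0,0,0],"fingers":1},
    {"xyz":[1.2,0,0],"delta_rot":[0,0,0],"fingers":1},
    {"xyz":[1.6,0,0],"delta_rot":[0,0,0],"fingers":1},
    {"xyz":[1.6,0,0],"delta_rot":[0,0,0],"fingers":1}
  ]
}}

```text
clock: 9.55
tcp_pos: [0.4981, 0.0663, 0.2823]
orientation: [2.582, 1.79, 0.001]
contact_force: [-1.1, 0.7, -3.9]
grip_width: 0.0225
```

```bash
python3 look.py 7 .5048,.0842,.224,-110; python3 st.py .4945,.056,.282 .5048,.0842,.282
```

```text
9.65 [0.4978 0.0653 0.2822] [ 0.8043  0.318  -3.4339]
t 9.65 tcp [0.4978 0.0653 0.2822] F [ 0.8043  0.318  -3.4339] w 0.022552152444195492
y-yaw -20.585792546792767 zax [ 0.0003 -0.0003 -1.    ]
j [ 0.2695  0.1913 -0.5925  1.8665  0.1187  1.1184 -0.7258]
[0.4945 0.056  0.282 ] ->cm [-0.9893  0.0138  0.0162] rotz 0.014207453207234266
[0.5048 0.0842 0.282 ] ->cm [ 2.0128 -0.0135  0.0156] rotz 0.014207453207234266
levelling rot deg (tool) [0.0203 0.0118 0.    ]
```

View pics/side7.png

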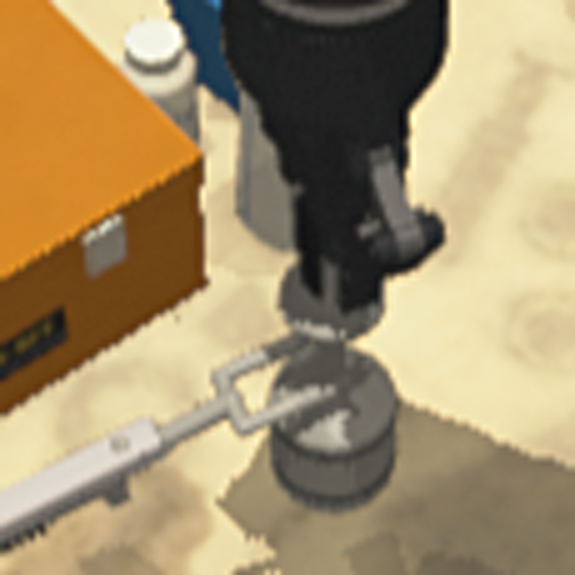

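View pics/top7.png

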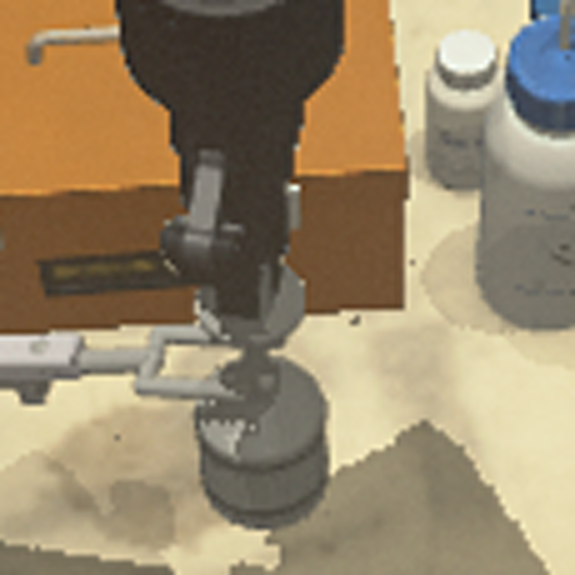

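Call:
{"op": "jog_arm", "data": {
  "rows": [
    {"xyz":[0.5,0,0],"delta_rot":[0,0,0],"fingers":1},
    {"xyz":[1,0,0],"delta_rot":[0,0,0],"fingers":1},
    {"xyz":[1.6,0,0],"delta_rot":[0,0,0],"fingers":1},
    {"xyz":[2.1,0,0],"delta_rot":[0,0,0],"fingers":1},
    {"xyz":[2.1,0,0],"delta_rot":[0,0,0],"fingers":1}
  ]
}}

```text
clock: 10.07
tcp_pos: [0.5056, 0.0867, 0.2822]
orientation: [-2.581, -1.791, -0.002]
contact_force: [0.2, 0.3, -3.6]
grip_width: 0.0229
```

```bash
python3 avg.py 8; python3 look.py 8 .5048,.0842,.224,-110; python3 st.py .5048,.0842,.282
```

```text
F mean [-0.045 -0.415 -3.387] std [0.299 0.378 0.521]
P [0.505 0.085 0.282]
Fz [-2.476 -3.34  -2.927 -3.209 -3.805 -4.323 -3.405 -3.609]
10.5667 [0.5052 0.0848 0.2822] [ 0.449   1.1346 -3.2457]
t 10.5667 tcp [0.5052 0.0848 0.2822] F [ 0.449   1.1346 -3.2457] w 0.022812181693298853
y-yaw -20.602045989228788 zax [ 0.0002 -0.0004 -1.    ]
j [ 0.2364  0.2118 -0.6018  1.8449  0.1328  1.1246 -0.772 ]
[0.5048 0.0842 0.282 ] ->cm [-0.0687 -0.0169  0.0156] rotz -0.0020459892287867376
levelling rot deg (tool) [ 0.0216  0.017  -0.    ]
```

View pics/side8.png

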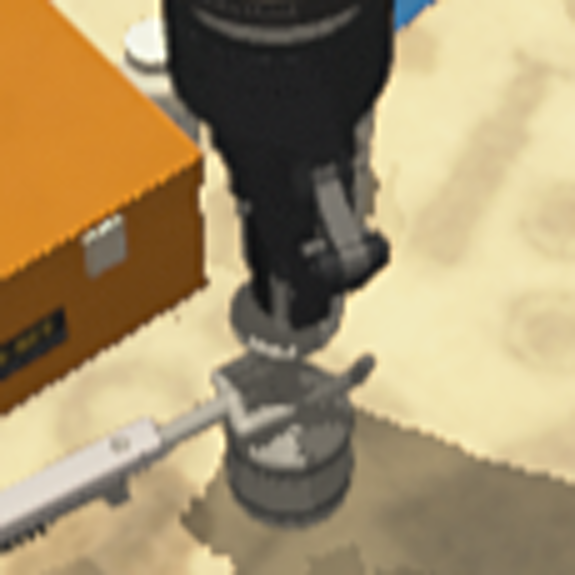

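View pics/top8.png

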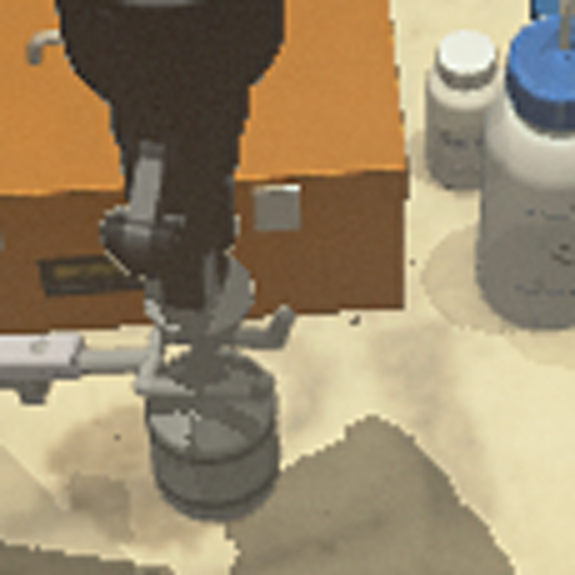

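Call:
{"op": "jog_arm", "data": {
  "rows": [
    {"xyz":[0,0,0.5],"delta_rot":[0,0,0],"fingers":1},
    {"xyz":[0,0,1.1],"delta_rot":[0,0,0],"fingers":1},
    {"xyz":[0,0,1.7],"delta_rot":[0,0,0],"fingers":1},
    {"xyz":[0,0,2.3],"delta_rot":[0,0,0],"fingers":1},
    {"xyz":[0,0,2.5],"delta_rot":[0,0,0],"fingers":1}
  ]
}}

```text
clock: 10.98
tcp_pos: [0.5045, 0.0845, 0.2556]
orientation: [-2.582, -1.788, 0.003]
contact_force: [0.1, -0.6, -4.2]
grip_width: 0.0229
```

```bash
python3 avg.py 6; python3 look.py 9 .5048,.0842,.224,-110; python3 st.py .5048,.0842,.2522
```

```text
F mean [-0.002 -0.137 -3.624] std [0.496 0.391 0.423]
P [0.505 0.085 0.257]
Fz [-3.524 -3.404 -3.72  -4.228 -2.902 -3.968]
11.3833 [0.5054 0.0849 0.2575] [ 0.3033 -0.9629 -3.5535]
t 11.3833 tcp [0.5054 0.0849 0.2575] F [ 0.3033 -0.9629 -3.5535] w 0.022615892339293835
y-yaw -20.601718096808668 zax [ 0.0009 -0.0003 -1.    ]
j [ 0.229   0.2359 -0.5991  1.8765  0.1513  1.0733 -0.7892]
[0.5048 0.0842 0.2522] ->cm [-0.0828 -0.0361  0.526 ] rotz -0.0017180968086663029
levelling rot deg (tool) [0.0537 0.0005 0.    ]
```

View pics/side9.png

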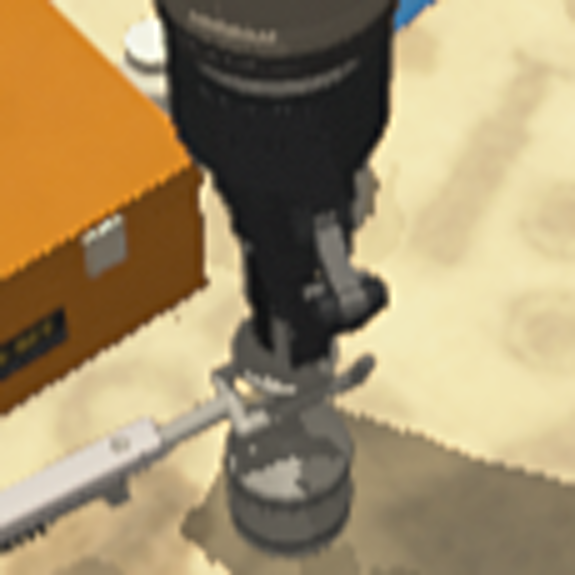

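View pics/top9.png

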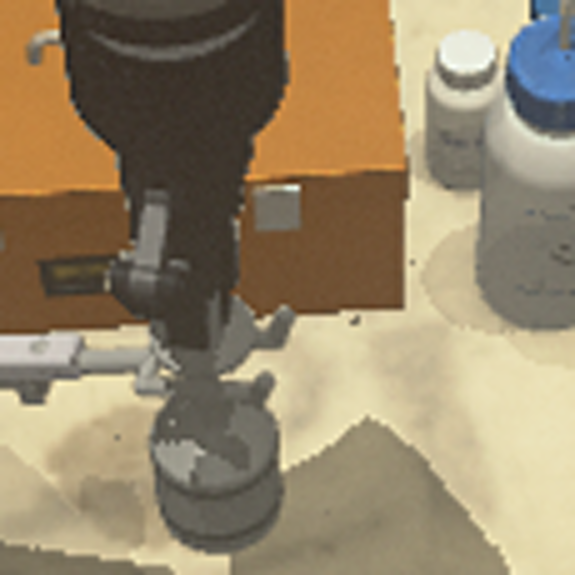

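Call:
{"op": "jog_arm", "data": {
  "rows": [
    {"xyz":[0,0,0.3],"delta_rot":[0,0,0],"fingers":1},
    {"xyz":[0,0,0.6],"delta_rot":[0,0,0],"fingers":1},
    {"xyz":[-0.05,0,0.9],"delta_rot":[0,0,0],"fingers":1},
    {"xyz":[-0.15,0,1.2],"delta_rot":[0,0,0],"fingers":1},
    {"xyz":[-0.25,0,1.5],"delta_rot":[0,0,0],"fingers":1}
  ]
}}

```text
clock: 11.8
tcp_pos: [0.5048, 0.0826, 0.2423]
orientation: [2.582, 1.788, 0.002]
contact_force: [1.2, 0.4, -2.3]
grip_width: 0.0225
```

```bash
python3 avg.py 6; python3 look.py 10 .5048,.0842,.224,-110; python3 st.py
```

```text
F mean [ 0.684 -0.034 -2.691] std [0.638 0.451 0.485]
P [0.505 0.082 0.242]
Fz [-3.172 -2.668 -1.925 -3.394 -2.603 -2.388]
12.2 [0.5046 0.0826 0.2426] [ 1.068  -0.1138 -2.5794]
t 12.2 tcp [0.5046 0.0826 0.2426] F [ 1.068  -0.1138 -2.5794] w 0.02300171282561389
y-yaw -20.60255093900503 zax [ 0.0011 -0.0003 -1.    ]
j [ 0.228   0.2492 -0.596   1.8971  0.1619  1.0417 -0.7952]
levelling rot deg (tool) [ 0.0671 -0.0057  0.    ]
```

View pics/side10.png

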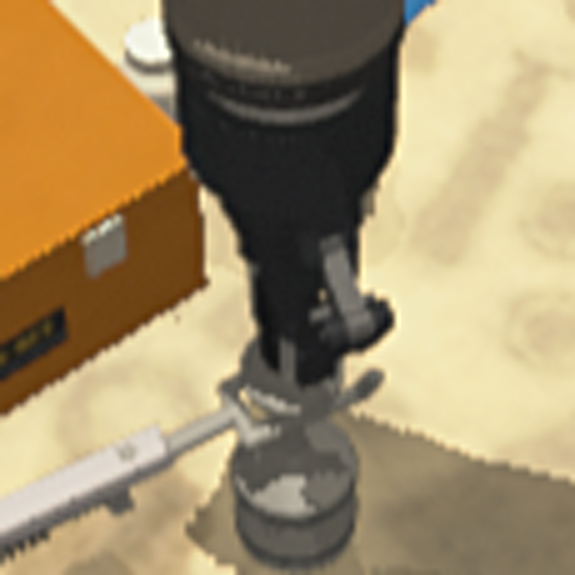

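View pics/top10.png

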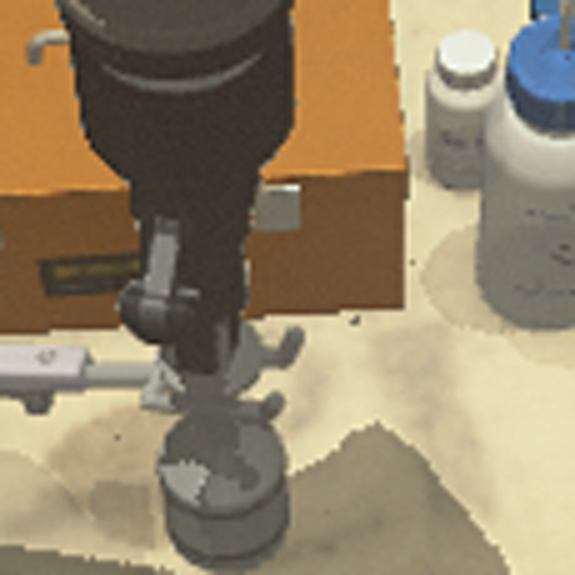

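Call:
{"op": "jog_arm", "data": {
  "rows": [
    {"xyz":[-0.06,0,0.3],"delta_rot":[0,0,0],"fingers":1},
    {"xyz":[-0.12,0,0.6],"delta_rot":[0,0,0],"fingers":1},
    {"xyz":[-0.18,0,0.9],"delta_rot":[0,0,0],"fingers":1},
    {"xyz":[-0.23,0,1.2],"delta_rot":[0,0,0],"fingers":1},
    {"xyz":[-0.28,0,1.5],"delta_rot":[0,0,0],"fingers":1}
  ]
}}

```text
clock: 12.62
tcp_pos: [0.5038, 0.0798, 0.2273]
orientation: [2.582, 1.788, 0.001]
contact_force: [1.9, -0.6, -2.1]
grip_width: 0.0227
```

```bash
python3 st.py
```

```text
t 12.6167 tcp [0.5038 0.0798 0.2273] F [ 1.8751 -0.6299 -2.0569] w 0.02272406145319863
y-yaw -20.610329658572656 zax [ 0.0013 -0.0003 -1.    ]
j [ 0.227   0.2637 -0.592   1.9179  0.1735  1.0091 -0.8015]
levelling rot deg (tool) [ 0.0741 -0.0112 -0.    ]
```

Call:
{"op": "jog_arm", "data": {
  "rows": [
    {"xyz":[-0.04,0,0.3],"delta_rot":[0,0,0],"fingers":1},
    {"xyz":[-0.08,0,0.6],"delta_rot":[0,0,0],"fingers":1},
    {"xyz":[-0.12,0,0.9],"delta_rot":[0,0,0],"fingers":1},
    {"xyz":[-0.16,0,1.2],"delta_rot":[0,0,0],"fingers":1},
    {"xyz":[-0.2,0,1.4],"delta_rot":[0,0,0],"fingers":1}
  ]
}}

```text
clock: 13.03
tcp_pos: [0.5031, 0.078, 0.213]
orientation: [2.582, 1.788, 0.002]
contact_force: [1.0, -0.1, -1.1]
grip_width: 0.0231
```

```bash
python3 avg.py 10; python3 look.py 11 .5048,.0842,.224,-110; python3 st.py
```

```text
F mean [ 0.793  0.357 -0.582] std [0.466 0.294 0.395]
P [0.503 0.078 0.213]
Fz [-1.2    0.049 -0.07  -0.522 -0.425 -1.22  -0.642 -0.706 -0.37  -0.713]
13.6333 [0.5031 0.078  0.2134] [ 1.1171  0.6776 -0.2687]
t 13.6333 tcp [0.5031 0.078  0.2134] F [ 1.1171  0.6776 -0.2687] w 0.023069732889890487
y-yaw -20.605838355309462 zax [ 0.0015 -0.0002 -1.    ]
j [ 0.2246  0.2781 -0.5882  1.9354  0.1854  0.9796 -0.8092]
levelling rot deg (tool) [ 0.0849 -0.0202  0.    ]
```

View pics/side11.png

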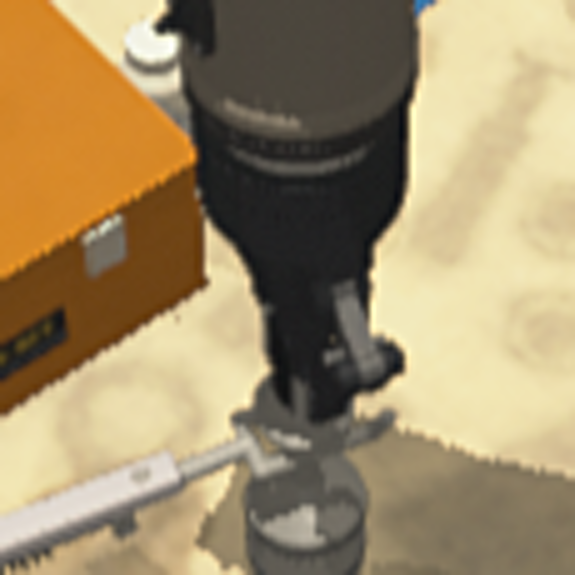

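View pics/top11.png

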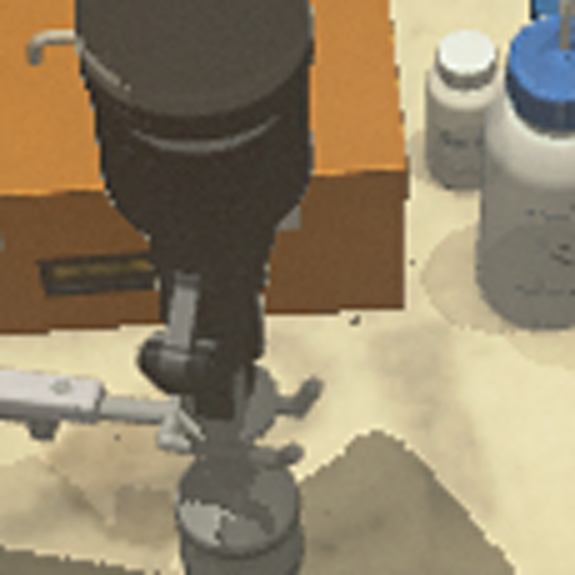

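Call:
{"op": "jog_arm", "data": {
  "rows": [
    {"xyz":[-0.02,0,0.2],"delta_rot":[0,0,0],"fingers":1},
    {"xyz":[-0.04,0,0.4],"delta_rot":[0,0,0],"fingers":1},
    {"xyz":[-0.06,0,0.6],"delta_rot":[0,0,0],"fingers":1},
    {"xyz":[-0.08,0,0.8],"delta_rot":[0,0,0],"fingers":1},
    {"xyz":[-0.08,0,0.8],"delta_rot":[0,0,0],"fingers":1}
  ]
}}

```text
clock: 14.05
tcp_pos: [0.5029, 0.0773, 0.205]
orientation: [2.582, 1.788, 0.002]
contact_force: [1.2, 0.3, -0.2]
grip_width: 0.0228
```

```bash
python3 avg.py 40; python3 st.py
```

```text
F mean [ 1.393  0.932 -0.576] std [0.459 0.532 0.511]
P [0.503 0.077 0.205]
Fz [ 0.545 -1.194 -0.163 -0.309 -0.462 -1.406 -1.195 -1.031  0.126 -0.534
 -0.568  0.02   0.086 -0.512 -1.074 -1.202 -0.003 -0.576 -0.036 -0.568
 -0.203 -0.184 -0.516  0.215 -0.433 -0.308 -1.584 -0.997 -0.983 -0.345
 -1.166 -0.617 -0.81  -0.364 -0.535 -1.529 -0.877 -1.272 -0.466 -0.002]
t 16.05 tcp [0.5029 0.0773 0.2054] F [ 1.096   1.6474 -0.0016] w 0.022613573649050037
y-yaw -20.608101640102657 zax [ 0.0015 -0.0002 -1.    ]
j [ 0.2224  0.2871 -0.5857  1.9448  0.1927  0.963  -0.8147]
levelling rot deg (tool) [ 0.0867 -0.0212 -0.    ]
```

Call:
{"op": "jog_arm", "data": {
  "rows": [
    {"xyz":[0.02,0.02,0.1],"delta_rot":[0,0,0],"fingers":1},
    {"xyz":[0.05,0.04,0.2],"delta_rot":[0,0,0],"fingers":1},
    {"xyz":[0.08,0.06,0.3],"delta_rot":[0,0,0],"fingers":1},
    {"xyz":[0.1,0.08,0.4],"delta_rot":[0,0,0],"fingers":1},
    {"xyz":[0.1,0.08,0.5],"delta_rot":[0,0,0],"fingers":1}
  ]
}}

```text
clock: 16.47
tcp_pos: [0.5037, 0.0775, 0.2001]
orientation: [2.582, 1.787, 0.0]
contact_force: [-0.5, -1.8, 0.3]
grip_width: 0.0232
```

```bash
python3 avg.py 40|head -2; python3 look.py 12 .5048,.0842,.224,-110; python3 st.py
python3 - <<'E'
import cv2
for c,(x,y) in (("side",(255,230)),("top",(240,215))):
    im=cv2.imread(f"pics/{c}12f.png"); cv2.imwrite(f"pics/{c}12z.png",cv2.resize(im[y:y+65,x:x+75],None,fx=9,fy=9,interpolation=cv2.INTER_CUBIC))
E
```

```text
F mean [-0.666 -1.739 -0.216] std [0.509 0.458 0.548]
P [0.504 0.078 0.2  ]
18.5667 [0.504  0.078  0.2004] [-0.3066 -0.8883 -0.0141]
t 18.5667 tcp [0.504  0.078  0.2004] F [-0.3066 -0.8883 -0.0141] w 0.02268199642736872
y-yaw -20.60660473369831 zax [ 0.0015 -0.0001 -1.    ]
j [ 0.2185  0.2953 -0.584   1.9474  0.1988  0.9536 -0.8208]
levelling rot deg (tool) [ 0.0845 -0.024   0.    ]
```

View pics/side12z.png

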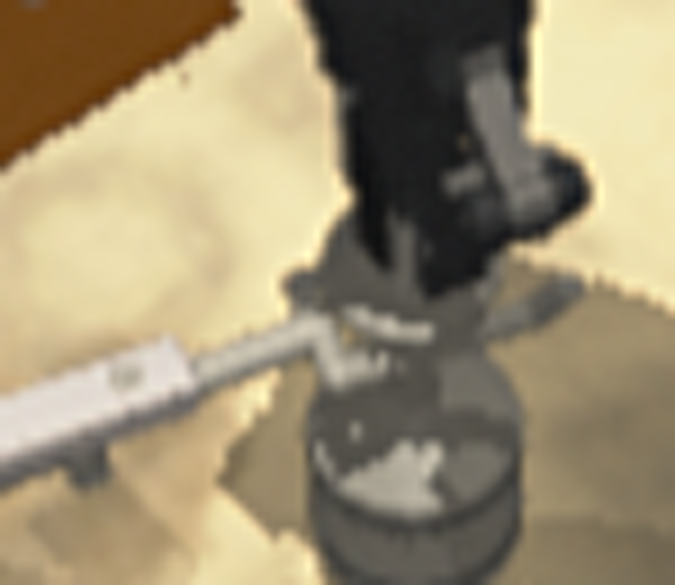

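View pics/top12z.png

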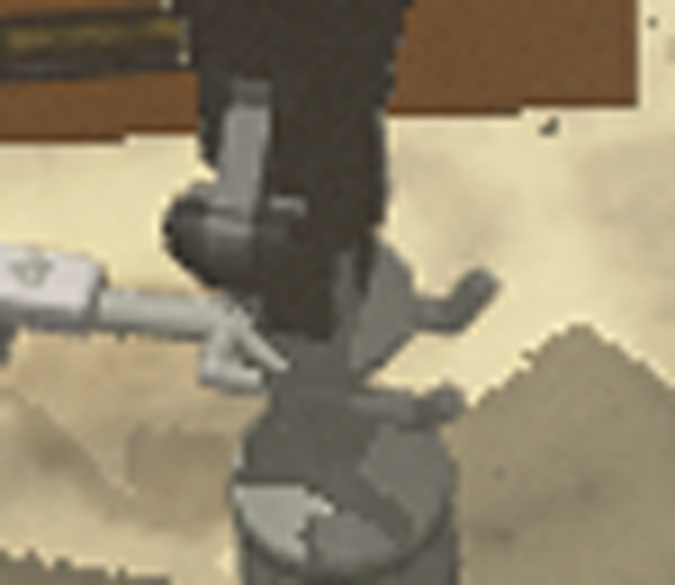

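Call:
{"op": "jog_arm", "data": {
  "rows": [
    {"xyz":[-0.01,0,0.1],"delta_rot":[0,0,0],"fingers":1},
    {"xyz":[-0.02,0,0.2],"delta_rot":[0,0,0],"fingers":1},
    {"xyz":[-0.04,0,0.3],"delta_rot":[0,0,0],"fingers":1},
    {"xyz":[-0.06,0,0.35],"delta_rot":[0,0,0],"fingers":1},
    {"xyz":[-0.06,0,0.35],"delta_rot":[0,0,0],"fingers":1}
  ]
}}

```text
clock: 18.98
tcp_pos: [0.5039, 0.0777, 0.1969]
orientation: [2.582, 1.788, 0.003]
contact_force: [0.8, 0.2, 0.3]
grip_width: 0.0228
```

```bash
python3 avg.py 40|head -2; python3 st.py
```

```text
F mean [0.419 0.712 0.11 ] std [0.658 0.644 0.534]
P [0.504 0.078 0.197]
t 20.9833 tcp [0.5038 0.0774 0.1969] F [ 1.1489  1.1736 -0.9337] w 0.022954874557512803
y-yaw -20.606466500091898 zax [ 0.0016 -0.0001 -1.    ]
j [ 0.2179  0.2991 -0.5827  1.9517  0.2021  0.9462 -0.8228]
levelling rot deg (tool) [ 0.0875 -0.0243  0.    ]
```

Call:
{"op": "jog_arm", "data": {
  "rows": [
    {"xyz":[0.01,0,0],"delta_rot":[0,0,0],"fingers":1},
    {"xyz":[0.02,0,0],"delta_rot":[0,0,0],"fingers":1},
    {"xyz":[0.025,0,0],"delta_rot":[0,0,0],"fingers":1},
    {"xyz":[0.025,0,0],"delta_rot":[0,0,0],"fingers":1},
    {"xyz":[0.025,0,0],"delta_rot":[0,0,0],"fingers":1}
  ],
  "grip_force": 20
}}

```text
clock: 21.4
tcp_pos: [0.5038, 0.0775, 0.1969]
orientation: [2.582, 1.788, 0.002]
contact_force: [-0.0, 0.8, 0.7]
grip_width: 0.0228
```

```bash
python3 avg.py 40|head -2; python3 st.py
python3 - <<'E'
from h import *
print("box corner", onz("top",(312,228),0), onz("top",(310,190),.1), onz("side",(281,206),.1),onz("side",(281,232),0))
E
```

```text
F mean [ 0.288 -0.143  0.014] std [0.472 0.5   0.457]
P [0.504 0.078 0.197]
t 23.4 tcp [0.5039 0.0776 0.1969] F [1.1954 0.8205 0.7478] w 0.022809007498520512
y-yaw -20.60851848612971 zax [ 0.0015 -0.0002 -1.    ]
j [ 0.2175  0.2994 -0.5827  1.9514  0.2022  0.9464 -0.8233]
levelling rot deg (tool) [ 0.0855 -0.0218 -0.    ]
box corner [ 0.67751169 -0.02497166  0.        ] [ 0.71464188 -0.02686756  0.1       ] [ 0.68630811 -0.02895736  0.1       ] [ 0.68543059 -0.02201875  0.        ]
```

Call:
{"op": "jog_arm", "data": {
  "rows": [
    {"xyz":[0,0,0],"delta_rot":[0,0,0],"fingers":0.73},
    {"xyz":[0,0,0],"delta_rot":[0,0,0],"fingers":0.71},
    {"xyz":[0,0,0],"delta_rot":[0,0,0],"fingers":0.69},
    {"xyz":[0,0,0],"delta_rot":[0,0,0],"fingers":0.67},
    {"xyz":[0,0,0],"delta_rot":[0,0,0],"fingers":0.65}
  ]
}}

```text
clock: 23.82
tcp_pos: [0.5039, 0.0777, 0.1969]
orientation: [2.582, 1.788, 0.002]
contact_force: [-0.6, -0.7, -0.8]
grip_width: 0.03
```

```bash
python3 look.py 13 .5048,.0842,.224,-110; python3 st.py
python3 - <<'E'
import cv2
for c,(x,y) in (("side",(255,230)),("top",(240,215))):
    im=cv2.imread(f"pics/{c}13f.png"); cv2.imwrite(f"pics/{c}13z.png",cv2.resize(im[y:y+65,x:x+75],None,fx=9,fy=9,interpolation=cv2.INTER_CUBIC))
E
```

```text
23.9167 [0.5039 0.0777 0.197 ] [ 0.7336 -0.0506 -0.3917]
t 23.9167 tcp [0.5039 0.0777 0.197 ] F [ 0.7336 -0.0506 -0.3917] w 0.030152853912519054
y-yaw -20.603250500214358 zax [ 0.0016 -0.0001 -1.    ]
j [ 0.2174  0.2993 -0.5828  1.9514  0.2022  0.9463 -0.8233]
levelling rot deg (tool) [ 0.0907 -0.0263 -0.    ]
```

View pics/side13z.png

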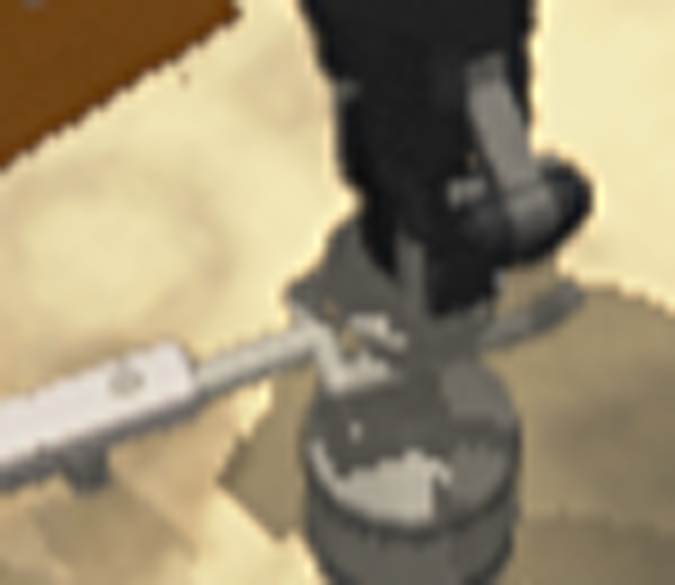

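View pics/top13z.png

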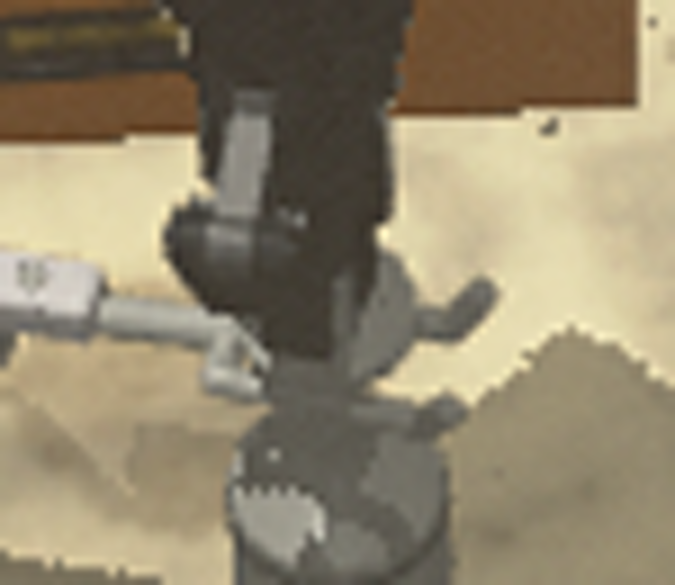

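Call:
{"op": "jog_arm", "data": {
  "rows": [
    {"xyz":[0,0,0],"delta_rot":[0,0,0],"fingers":0.6},
    {"xyz":[0,0,0],"delta_rot":[0,0,0],"fingers":0.52},
    {"xyz":[0,0,0],"delta_rot":[0,0,0],"fingers":0.44},
    {"xyz":[0,0,0],"delta_rot":[0,0,0],"fingers":0.36},
    {"xyz":[0,0,0],"delta_rot":[0,0,0],"fingers":0.3}
  ]
}}

```text
clock: 24.33
tcp_pos: [0.5039, 0.0776, 0.197]
orientation: [2.582, 1.788, 0.002]
contact_force: [-0.8, -0.3, 0.6]
grip_width: 0.0598
```

```bash
python3 avg.py 10; python3 look.py 14 .5048,.0842,.224,-110; python3 st.py
python3 - <<'E'
import cv2
for c,(x,y) in (("side",(255,215)),("top",(240,200))):
    im=cv2.imread(f"pics/{c}14f.png"); cv2.imwrite(f"pics/{c}14z.png",cv2.resize(im[y:y+85,x:x+85],None,fx=7,fy=7,interpolation=cv2.INTER_CUBIC))
E
```

```text
F mean [-0.013 -0.038  0.244] std [0.423 0.577 0.353]
P [0.504 0.078 0.197]
Fz [ 0.609  0.598 -0.146  0.068 -0.13  -0.181 -0.094  0.73   0.428  0.561]
24.9333 [0.5039 0.0776 0.1969] [-0.1962  0.1804 -0.027 ]
t 24.9333 tcp [0.5039 0.0776 0.1969] F [-0.1962  0.1804 -0.027 ] w 0.05983199258027736
y-yaw -20.608497985640554 zax [ 0.0015 -0.0001 -1.    ]
j [ 0.2174  0.2993 -0.5827  1.9514  0.2022  0.9464 -0.8233]
levelling rot deg (tool) [ 0.0854 -0.025  -0.    ]
```

View pics/side14z.png

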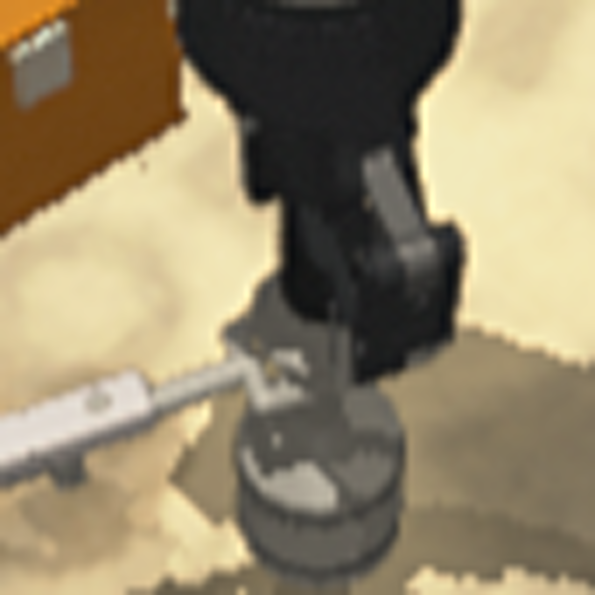

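View pics/top14z.png

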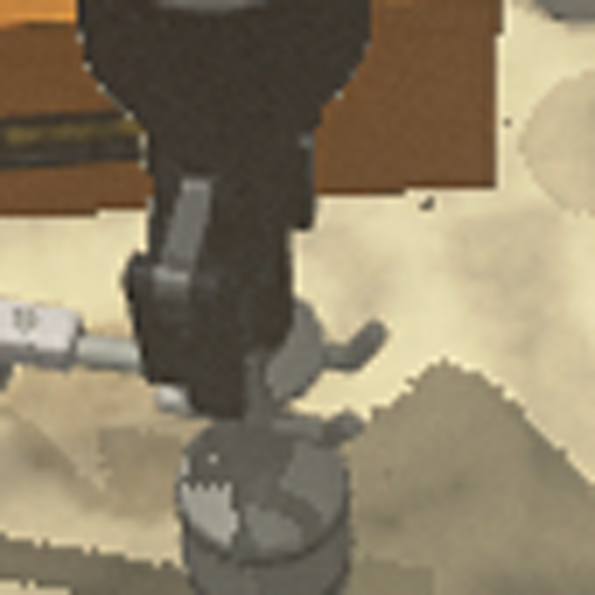

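Call:
{"op": "jog_arm", "data": {
  "rows": [
    {"xyz":[0,0,-0.8],"delta_rot":[0,0,0],"fingers":0.3},
    {"xyz":[0,0,-2.2],"delta_rot":[0,0,0],"fingers":0.3},
    {"xyz":[0,0,-4.2],"delta_rot":[0,0,0],"fingers":0.3},
    {"xyz":[0,0,-6.7],"delta_rot":[0,0,0],"fingers":0.3},
    {"xyz":[0,0,-9.5],"delta_rot":[0,0,0],"fingers":0.3}
  ]
}}

```text
clock: 25.35
tcp_pos: [0.503, 0.0776, 0.2928]
orientation: [2.583, 1.789, -0.0]
contact_force: [0.7, -0.5, 0.4]
grip_width: 0.0599
```

```bash
python3 look.py 15 .5048,.0842,.224,-110; python3 avg.py 4
python3 - <<'E'
import cv2
for c,(x,y) in (("side",(245,205)),("top",(230,200))):
    im=cv2.imread(f"pics/{c}15f.png"); cv2.imwrite(f"pics/{c}15z.png",cv2.resize(im[y:y+100,x:x+100],None,fx=6,fy=6,interpolation=cv2.INTER_CUBIC))
E
```

```text
25.45 [0.5062 0.0787 0.297 ] [0.7    0.8102 0.4262]
F mean [ 0.04  -0.16  -0.813] std [0.403 0.303 0.44 ]
P [0.504 0.078 0.293]
Fz [-1.536 -0.699 -0.673 -0.344]
```

View pics/side15z.png

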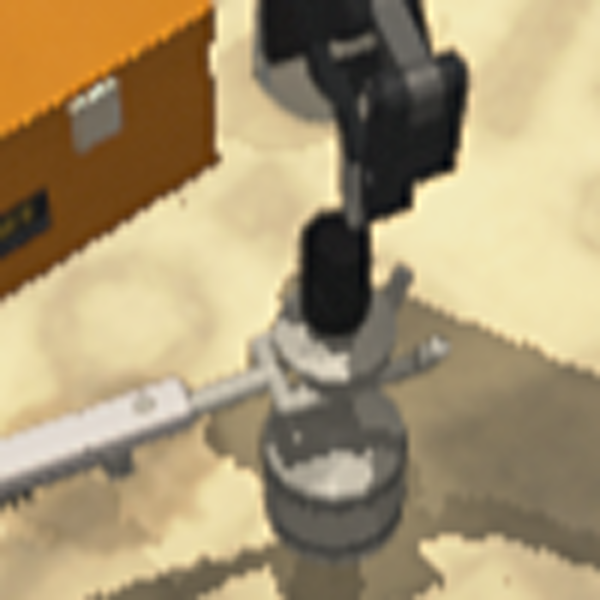

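View pics/top15z.png

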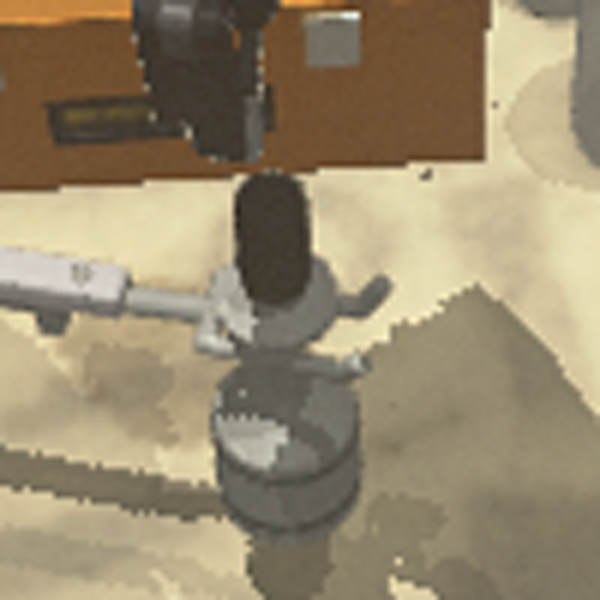

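Call:
{"op": "jog_arm", "data": {
  "rows": [
    {"xyz":[0,0,-1.5],"delta_rot":[0,0,0],"fingers":0.3},
    {"xyz":[0,0,-3],"delta_rot":[0,0,0],"fingers":0.3},
    {"xyz":[0,0,-5],"delta_rot":[0,0,0],"fingers":0.3},
    {"xyz":[0,0,-7],"delta_rot":[0,0,0],"fingers":0.3},
    {"xyz":[0,0,-8],"delta_rot":[0,0,0],"fingers":0.3}
  ]
}}

```text
clock: 26.07
tcp_pos: [0.5034, 0.0776, 0.3723]
orientation: [2.582, 1.788, 0.001]
contact_force: [0.4, -0.1, 0.8]
grip_width: 0.06
```

```bash
cat > tilt.py <<'E'
from h import *
from scipy.optimize import minimize
np.set_printoptions(precision=4,suppress=True)
M={};ims={}
for c in ("side","top"):
    im=imaging.grab_frame(c); ims[c]=im; cv2.imwrite(f"pics/{c}16f.png",im)
    L=imaging.cut_out(c,"sampler_grip"); print(c,[(round(d["conf"],2),d["position"],d["region"].sum()) for d in L]); M[c]=L[0]["region"].astype(float)
o=r.get_obs(); print(o["clock"])
def f(p): return sum(np.abs(sil(c,p[:3],(p[3],p[4],1))-M[c]).sum() for c in M)
p0=np.array([.504,.078,.0625,0,0]); sx=np.vstack([p0]+[p0+d for d in np.diag([.004,.004,.004,.06,.06])])
s=minimize(f,p0,method="Nelder-Mead",options=dict(initial_simplex=sx,maxiter=200)); print(s.x,s.fun,"start",f(p0))
for c,(x,y) in (("side",(245,205)),("top",(230,200))): show(c,ims[c],sil(c,s.x[:3],(s.x[3],s.x[4],1)),x,y,100,100,6,f"pics/{c}16o.png")
# motion over 1 s
a={c:imaging.grab_frame(c) for c in ("side","top")}
for k in range(10):
    b={c:imaging.grab_frame(c) for c in ("side","top")}
    print([round(float(cv2.absdiff(a[c],b[c])[190:320,150:360].mean()),3) for c in a],end=" ")
E
python3 tilt.py; python3 st.py|head -2
```

```text
side [(0.81, [299.6, 274.5], np.int64(912))]
top [(0.74, [278.5, 266.5], np.int64(1048)), (0.33, [190.9, 263.7], np.int64(3281))]
26.2667
[ 0.5067  0.0793  0.0593 -0.0263 -0.0105] 361.78431372549016 start 431.71372549019605
[0.516, 1.308] [0.456, 1.364] [0.541, 1.387] [0.6, 1.405] [0.64, 1.404] [0.658, 1.417] [0.662, 1.418] [0.657, 1.419] [0.657, 1.415] [0.66, 1.421] t 27.3667 tcp [0.5031 0.0775 0.3713] F [-0.321   0.7048  0.3335] w 0.05975037800725037
y-yaw -20.60517882543496 zax [ 0.0003 -0.0005 -1.    ]
```

View pics/side16o.png

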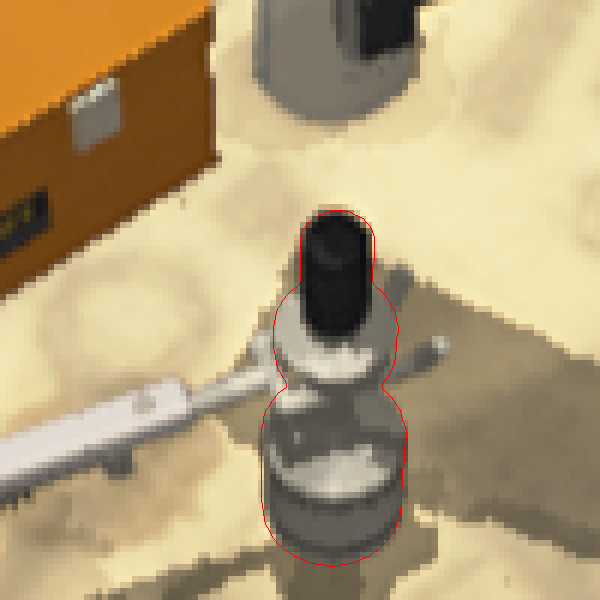

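View pics/top16o.png

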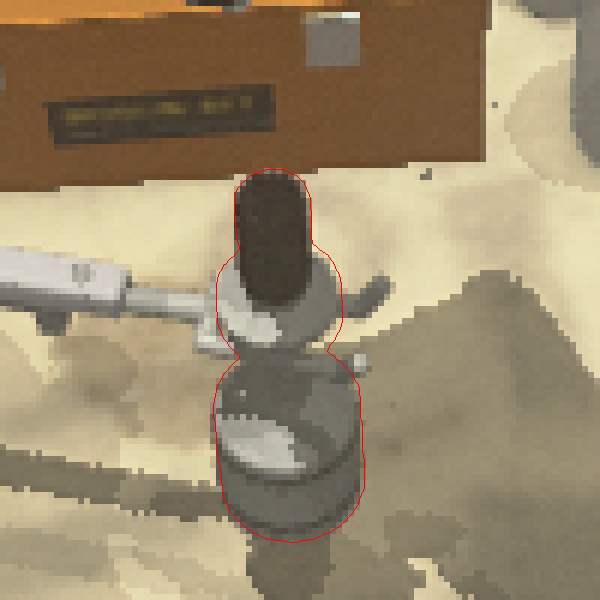

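Run:
```python
from h import *
a=imaging.grab_frame("side")
for k in range(9): imaging.grab_frame("top")
b=imaging.grab_frame("side"); print("diff 0.5s max/mean near sampler",cv2.absdiff(a,b)[200:320,240:340].max(),cv2.absdiff(a,b)[200:320,240:340].mean())
i0=cv2.imread("pics/side0.png"); print("bottle/filter/torch diff", cv2.absdiff(i0,b)[220:265,362:390].mean(),cv2.absdiff(i0,b)[198:224,386:412].mean(),cv2.absdiff(i0,b)[168:206,366:402].mean())
cv2.imwrite("pics/final.png",b); print(r.get_obs()["clock"]); print(r.hand_in())
```

```text
diff 0.5s max/mean near sampler 9 0.42425
bottle/filter/torch diff 0.4402116402116402 0.28353057199211046 0.4361598440545809
27.9167
the job is handed in; nothing more can be done
None
```

View pics/final.png

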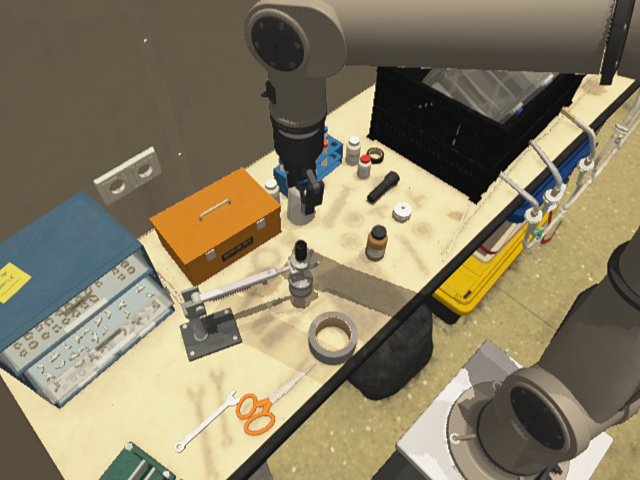

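The sampler now hangs in the fork, and I handed the job in at about 28 s. I gripped it by the handle, brought the stem in through the open end, and lowered it with the arm as it sank about 55 mm. I opened the fingers slowly only when the wrist force averaged about zero (0.01 N vertical, from 3.6 N while carrying), then backed straight up.

**Last checks:**
- **Release:** in the pictures before and after, the balancer arm neither dropped nor sprang back visibly. The sampler's can shifted about 1 mm as the fingers opened.
- **Hanging:** the collar rests on the prongs and the gripper is well clear. A fit to both pictures put the sampler within about 2° of upright, and its height had changed by no more than about 3 mm. That fit was only a little better than assuming it was exactly upright.
- **Stillness:** two side pictures half a second apart differ only at noise level around the sampler.
- **Other things:** the bottle, filter and torch look the same as in the first picture.

**What disagreed:**
- **Fork direction:** the two cameras differed by about 2–3° on which way the fork points, so I went in step by step, checking each picture.
- **Side force:** during lowering there was a sideways force of up to about 1.9 N from friction, which I relieved with shifts of about a millimetre before letting go.

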